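# Make up the sampling kit and the counting kit

### The job

Make up two plankton kits from the stock on the bench: in the short tray, the field sampling kit, the large wide-mouth bottle goes in the larger compartment and the brown dropper bottle in the smaller one; in the long tray, the counting kit, the slide box goes in the longest compartment, the settling chamber in the middle one and the tally counter in the small end one. Set each thing down upright, flat on the floor of its compartment, and let it go. Do not drop or tip anything, and leave the small bottle, the wash bottle and the tissue box standing where they are.

Things in the scene. Friction and masses are not known exactly. Their poses are not given: they have to be found in the camera images.
- field_tray: Short light-grey tray, 78 (x) by 134 (y) by 16 mm high, fixed. Origin: centre of its underside; y runs along its row of two compartments. Floor 4 mm thick (dark pads), walls 4 mm thick, 12 mm above the floor. Compartments, 70 mm in x: larger one 72 mm in y, centre at y = +27 mm; smaller one 50 mm in y, centre at y = -38 mm. The two trays lie nearer the robot than the stock and change places.
- count_tray: Long light-grey tray, 78 (x) by 256 (y) by 16 mm high, fixed. Origin: centre of its underside; y runs along its row of three compartments. Floor 4 mm thick (dark pads), walls 4 mm thick, 12 mm above the floor. Compartments, 70 mm in x: longest 108 mm in y, centre at y = +70 mm; middle 76 mm in y, centre at y = -26 mm; small end one 56 mm in y, centre at y = -96 mm.
- sample_bottle_center (a point): Large wide-mouth bottle, white translucent plastic with ribbed white screw cap, upright, loose, 120 g. Body diameter 52 mm up to 64 mm above its foot; cap diameter 42 mm from 74 mm to the top at 94 mm. Point: on its axis, 47 mm above its foot; z up. Anywhere in the row of stock beyond the trays.
- dropper_center (a point): Brown glass dropper bottle with black collar and rubber bulb, upright, loose, 80 g. Glass body diameter 34 mm up to 46 mm above its foot, collar diameter 23 mm from 54 to 66 mm, bulb diameter 15 mm, total height 88 mm. Point: on its axis, 44 mm above its foot; z up. Anywhere in the row of stock.
- chamber_center (a point): Settling chamber, 71 mm high, loose, 110 g: clear column of diameter 36 mm on a clear base plate 46 (x) by 56 (y) by 7 mm; black ring of diameter 43 mm round the column's foot (7 to 13 mm up), lid of diameter 41 mm on top (66 to 71 mm up). Point: on its axis, 35.5 mm above its foot; z up. Turned up to 0.4 rad. Anywhere in the row of stock.
- tally_center (a point): Tally counter, loose, 120 g: steel box 40 (x) by 32 (y) mm, top 38 mm above its foot, on a black foot plate 46 (x) by 36 (y) by 4 mm; thumb key on top, up to 48 mm; reset knob 6 mm proud on the +y side. Point: on its centre line, 24 mm above its foot; z up. Turned up to 0.4 rad. Grip the box across x, well up, clear of the tray walls. Anywhere in the row of stock.
- slide_box_center (a point): Slide box: flat white plastic box with hinged lid, 42 (x) by 88 (y) by 36 mm high, loose, 120 g. Point: its centre, 18 mm above its foot; y along its length, z up. Turned up to 0.35 rad, so it lies roughly along the row of stock, anywhere in it. Goes in with its length along the tray. Grip it across x, well up, clear of the tray walls.
- small_bottle_center (a point): Small wide-mouth bottle of the same kind as the large one, diameter 38 mm, height 70 mm, loose. Stands among the stock, belongs to neither kit and stays there. Point: on its axis, 35 mm above its foot; z up.
- wash_bottle: White wash bottle with a bent spout, diameter 56 mm, height 141 mm, spout reaching 52 mm out along its -x; loose, to one side of the work; stays where it is. Origin: centre of its underside.
- tissue_box: Plain cardboard box of lens tissues, 75 (x) by 110 (y) by 45 mm high, a tissue standing up to 57 mm; loose, to the other side of the work; stays where it is. Origin: centre of its underside.

How it is judged:
At the end, for the whole second after the job is handed in: Each of the five things stands upright (7 degrees) on the floor (within 4 mm) of its own compartment, anywhere between its walls, released and at rest; the small bottle, wash bottle and tissue box are within 3 cm of where they stood (x of sample_bottle_center in the frame of field_tray between -0.012 and 0.012 m and y of sample_bottle_center in the frame of field_tray between 0.014 and 0.04 m and z of sample_bottle_center in the frame of field_tray between 0.047 and 0.055 m and angle between each of sample_bottle_center, dropper_center, slide_box_center, chamber_center, tally_center, small_bottle_center, wash_bottle's own z axis and vertical below 0.12 rad and linear speed of each of sample_bottle, dropper, slide_box, chamber, tally below 0.02 m/s and x of dropper_center in the frame of field_tray between -0.021 and 0.021 m and y of dropper_center in the frame of field_tray between -0.049 and -0.027 m and z of dropper_center in the frame of field_tray between 0.044 and 0.052 m and x of slide_box_center in the frame of count_tray between -0.017 and 0.017 m and y of slide_box_center in the frame of count_tray between 0.057 and 0.083 m and z of slide_box_center in the frame of count_tray between 0.018 and 0.026 m and x of chamber_center in the frame of count_tray between -0.015 and 0.015 m and y of chamber_center in the frame of count_tray between -0.044 and -0.008 m and z of chamber_center in the frame of count_tray between 0.0355 and 0.0435 m and x of tally_center in the frame of count_tray between -0.02 and 0.02 m and y of tally_center in the frame of count_tray between -0.109 and -0.083 m and z of tally_center in the frame of count_tray between 0.024 and 0.032 m and distance of each of small_bottle_center, wash_bottle, tissue_box from where it was at the start of the episode below 0.03 m); the robot touches nothing.
It fails at once if a kit thing is dropped: it moves faster than 0.8 m/s (a fall of about 3 cm) with no finger on it ((linear speed of sample_bottle above 0.8 m/s and contact force between the fingers and sample_bottle below 0.01 N) or (linear speed of dropper above 0.8 m/s and contact force between the fingers and dropper below 0.01 N) or (linear speed of slide_box above 0.8 m/s and contact force between the fingers and slide_box below 0.01 N) or (linear speed of chamber above 0.8 m/s and contact force between the fingers and chamber below 0.01 N) or (linear speed of tally above 0.8 m/s and contact force between the fingers and tally below 0.01 N)).
It fails at once if a kit thing is tipped over, by more than 60 degrees (angle between any of sample_bottle_center, dropper_center, slide_box_center, chamber_center, tally_center's own z axis and vertical above 1.05 rad).
It fails at once if the small bottle, the wash bottle or the tissue box is moved by more than 3 cm (distance of any of small_bottle_center, wash_bottle, tissue_box from where it was at the start of the episode above 0.03 m).
It also fails if it takes over 131 s, if anything falls off the work surface, if the arm or the gripper's body presses on something with over 40 N, if the wrist force passes 120 N, or if a joint passes its speed limit or range.

### The arm

A 6-joint arm with a two-finger parallel gripper is mounted at the origin on the work surface. World frame = base frame: x ahead of the robot, y to its left, z up, the work surface at z = 0. Lengths are in m, angles in rad, forces in N, time in s.
With the tool pointing down it reaches from about 0.375 to 0.9 m from the base axis. Payload 3.1 kg.
Tool frame: the origin (TCP) lies on the centre line of the jaws, within the pads' length; the fingertips stand 17 mm ahead of it and the grasp point (between the pads) lies 2 mm behind it; y points along the fingers, z is the direction in which the jaws open and shut, and the axes are right-handed (so a half turn about y gives the same grasp; the last joint's range is limited). The gripper opens to 85 mm and grips with 20 to 120 N. Pads are 22 mm wide; open, the fingers measure 114 mm over their backs; the gripper's body (76 mm by 85 mm) begins 54 mm behind the grasp point. The pads swing forward as they close: fully open they stand 13 mm farther back than shut.
Start: joints at [-1.522, 0.527, 1.433, -0, 1.181, -0.178], TCP at [0.141, -0.609, 0.248] pointing down, gripper open.
Joint ranges: [-3.08, 3.08], [-0.75, 2.2], [0.22, 2.44], [-1.43, 4.57], [0, 2.65], [-2.85, 2.85]. Speed limits (rad/s): [2.79, 2.79, 3.14, 3.14, 3.14, 3.14].

### API

Orientations are given as a unit quaternion [x, y, z, w].
In Python, from station import manip gives the robot as it stands.
- The arm moves only by the shell command python3 -m handwheel 'ROWS' [FORCE]. ROWS is JSON, one flat list of numbers, 7 for each row, row after row: the shift along the tool's x, y, z in cm, then the turn, a rotation vector about the tool's x, y, z in rad, then the finger opening in cm, from 0 to 8.54. A call has 1 to 10 rows; each row is the pose to reach, as a shift and turn from the pose commanded when the call began, along the tool's axes at that moment; what a row does not reach only later rows make up. A row lasts 1/12 s, in which the tool goes at most 41.7 mm and 7.16 degrees, less where a joint would pass 70% of its speed; a pose out of reach is approached as far as the arm can. A call with a gripper value outside its range is refused whole. The fingers move at their own pace and stop on an object; FORCE is the grip in N (left out, the last holds). Time passes only in rows, so rows that repeat a pose let the fingers close. It gives the time, the measured TCP pose, the force and the opening at its end, in the units of the state.
- manip.sense(): the state, without advancing time (a new reading comes with each control period).
- manip.snapshot(name): name is "side" or "top"; returns a dict with "frame" (384x512x3 uint8, red, green, blue), "depth" (384x512 float32, m along the optical axis (not along the pixel's ray), 0 where there is no reading), "camera_matrix" (3x3 intrinsics, pixels), "k1" (the pictures are not rectified: a ray, as slopes to the right and down, at radius r is drawn at 1 + k1 r^2 times it, then the intrinsics apply), "rvec" (rotation vector, rad) and "tvec" (3), from world to camera coordinates, as OpenCV has them. Camera axes: x right, y down, z forward; pixel columns grow to the right and rows downward; lengths in m; the calibration is good to about 2 mm. A picture is of the moment at which its call begins.
- manip.sign_off(): hands the job in, once; it reports no verdict.
The state is a dict: "t": time; "q": joint angles; "qd": joint speeds; "tau": joint torques, N m; "tcp_pos": TCP position; "tool_rot": TCP orientation; "force": force on the tool from outside, world axes, zero at the start; "ft_torque": the same for the moment, N m; "finger_gap": opening from 0.0 (shut) to 1.0 (fully open).
Only numpy, scipy, OpenCV 4.12 (cv2) and the standard library are available. Lean on these libraries where they do the work, as an engineer would, in place of code of your own. Each camera call takes 0.05 s, during which the arm holds its last target.

## Working session

There is one attempt and no reset: what is moved stays moved. The work goes in short steps, Python scripts to look and compute and a shell command to move; the robot and the scene stay as the last step left them, time stands still between calls to the robot, and variables do not carry over. Pictures are saved under pics/ and viewed, and the job is handed in when it is done.

```bash
ls; mkdir -p pics; python3 - <<'E'
from station import manip
import cv2,numpy as np
s=manip.sense()
print(s)
for n in("top","side"):
    d=manip.snapshot(n); cv2.imwrite(f"pics/{n}0.png",d["frame"][:,:,::-1]); np.savez(f"pics/{n}0.npz",**d)
    print(n,d["camera_matrix"],d["k1"],d["rvec"],d["tvec"])
E
```

```text
pics
{'t': 0.0, 'q': array([-1.52151318e+00,  5.28476542e-01,  1.43391387e+00,  1.04498954e-05,
        1.18137755e+00, -1.78496115e-01]), 'qd': array([-0.00029317,  0.00040791, -0.00145991, -0.00092021, -0.0009472 ,
       -0.00024113]), 'tau': array([-8.87959095e-05, -4.42352629e+01, -1.78026223e+01, -3.99508299e-04,
        8.49931355e-03,  1.63200781e-05]), 'tcp_pos': array([ 0.14113392, -0.60815899,  0.24732352]), 'tool_rot': array([-0.08030364,  0.70329286, -0.70175833,  0.08040976]), 'force': array([-1.03665309,  0.20446148,  0.89439126]), 'ft_torque': array([-0.01053469,  0.01196453, -0.00618653]), 'finger_gap': 1.0040777008103072}
top [[404.52654111   0.         260.52009494]
 [  0.         404.52654111 186.61649146]
 [  0.           0.           1.        ]] -0.06303283240918876 [ 2.13787516 -2.10888668  0.21069542] [0.00260705 0.5679844  1.10298577]
side [[442.05087985   0.         261.64014014]
 [  0.         442.05087985 191.2809242 ]
 [  0.           0.           1.        ]] -0.055317273260592825 [ 0.59965676 -2.74666568  1.06027931] [0.49459136 0.20530365 1.1113834 ]
```

View pics/top0.png

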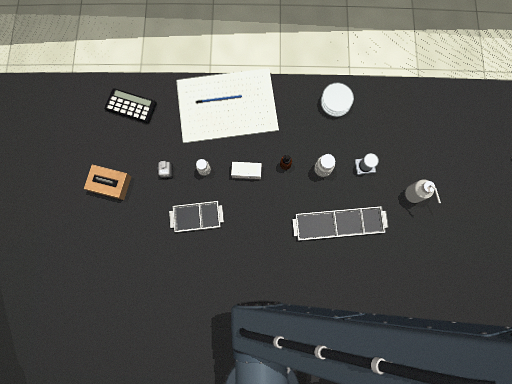

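View pics/side0.png

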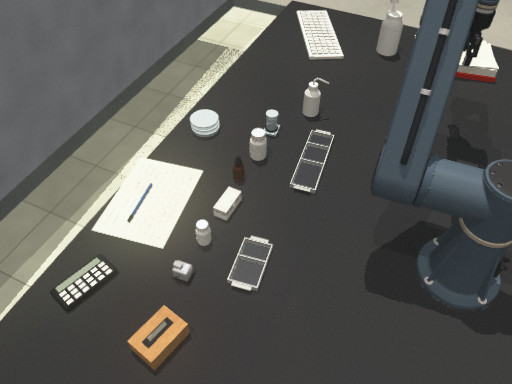

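The top view shows the stock row from left to right: tally (165,170), small bottle (203,167), slide box (246,171), dropper (286,162), large bottle (325,166), chamber (368,163). The wash bottle is at (420,190). The field tray is at (197,217) and the count tray at (340,224).

```bash
cat > h.py <<'E'
import cv2,numpy as np
def load(n): 
    d=np.load(f"pics/{n}.npz"); return {k:d[k] for k in d.files}
def RT(d):
    R=cv2.Rodrigues(d["rvec"])[0]; return R,np.asarray(d["tvec"]).ravel()
def slopes(d,uv):
    K=d["camera_matrix"]; uv=np.atleast_2d(np.asarray(uv,float))
    p=np.stack([(uv[:,0]-K[0,2])/K[0,0],(uv[:,1]-K[1,2])/K[1,1]],1)
    k=float(d["k1"]); s=p.copy()
    for _ in range(10): s=p/(1+k*(s**2).sum(1,keepdims=True))
    return s
def rayz(d,uv,z):
    R,t=RT(d); s=slopes(d,uv); v=np.c_[s,np.ones(len(s))]@R; c=-R.T@t
    return c+v*((z-c[2])/v[:,2])[:,None]
def cloud(d):
    h,w=d["depth"].shape; vv,uu=np.mgrid[:h,:w]
    s=slopes(d,np.c_[uu.ravel(),vv.ravel()]); z=d["depth"].ravel()[:,None]
    R,t=RT(d); P=(np.c_[s,np.ones(len(s))]*z-t)@R
    P[z[:,0]==0]=np.nan
    return P.reshape(h,w,3)
def proj(d,P):
    R,t=RT(d); c=np.atleast_2d(P)@R.T+t; s=c[:,:2]/c[:,2:]; s=s*(1+float(d["k1"])*(s**2).sum(1,keepdims=True))
    K=d["camera_matrix"]; return np.c_[s[:,0]*K[0,0]+K[0,2],s[:,1]*K[1,1]+K[1,2]]
E
python3 - <<'E'
from h import *
for n in("top0","side0"):
    d=load(n);P=cloud(d)
    print(n,"cam",-RT(d)[0].T@RT(d)[1])
    # table residual & clusters
    z=P[...,2]
    reg=(P[...,0]>0.3)&(P[...,0]<0.75)&(abs(P[...,1])<0.6)
    print("table z",np.nanmedian(z[reg]),np.nanstd(z[reg&(abs(z)<0.01)]))
    m=(reg&(z>0.010)&(z<.2)).astype(np.uint8)
    k,l,st,c=cv2.connectedComponentsWithStats(m)
    for i in range(1,k):
        if st[i,4]<25: continue
        q=P[l==i]; print(i,st[i,4],c[i].round(1),"lo",q.min(0).round(4),"hi",q.max(0).round(4))
d=load("top0"); f=d["frame"][:,:,::-1]
cv2.imwrite("pics/topA.png",cv2.resize(f[140:245,70:270],None,fx=4,fy=4,interpolation=cv2.INTER_CUBIC))
cv2.imwrite("pics/topB.png",cv2.resize(f[140:245,260:450],None,fx=4,fy=4,interpolation=cv2.INTER_CUBIC))
d=load("side0"); f=d["frame"][:,:,::-1]
cv2.imwrite("pics/sideA.png",cv2.resize(f[65:300,150:350],None,fx=2.5,fy=2.5,interpolation=cv2.INTER_CUBIC))
E
```

```text
top0 cam [0.34720219 0.01581788 1.19096227]
table z 0.0009684373260939411 0.002530222924711003
2 250 [367.7 162.3] lo [ 0.6255 -0.3239  0.01  ] hi [ 0.668  -0.2797  0.0764]
3 135 [285.5 161.8] lo [ 0.6306 -0.0778  0.0105] hi [ 0.665  -0.0459  0.0895]
4 346 [324.8 164.6] lo [ 0.6109 -0.1993  0.0112] hi [ 0.6586 -0.1505  0.101 ]
5 177 [202.6 166.6] lo [0.6102 0.1622 0.0103] hi [0.6438 0.1986 0.0759]
6 196 [163.8 168.8] lo [0.6015 0.2786 0.0112] hi [0.6424 0.3184 0.0516]
7 465 [246.  169.6] lo [0.6015 0.0095 0.0101] hi [0.6455 0.0979 0.0441]
8 1078 [106.8 181.5] lo [0.5321 0.4006 0.0104] hi [0.6301 0.5253 0.0594]
13 514 [421.2 190.6] lo [ 0.5189 -0.4772  0.0102] hi [ 0.5916 -0.4243  0.1435]
14 384 [195.8 216.1] lo [0.4381 0.1179 0.0101] hi [0.5304 0.2782 0.023 ]
15 555 [341.5 222.7] lo [ 0.42   -0.3617  0.01  ] hi [ 0.5223 -0.0828  0.0221]
side0 cam [0.22092051 0.74869642 0.95529632]
table z 0.0009252869643397763 0.0021694955604567192
1 499 [312.   97.8] lo [ 0.5157 -0.4784  0.01  ] hi [ 0.5892 -0.4189  0.1415]
2 248 [271.2 120.7] lo [ 0.623  -0.3283  0.0101] hi [ 0.666  -0.2819  0.0775]
4 446 [257.7 143.4] lo [ 0.6089 -0.2761  0.0101] hi [ 0.6591 -0.1458  0.0999]
5 451 [312.4 159.5] lo [ 0.4188 -0.3636  0.0101] hi [ 0.5203 -0.0808  0.0228]
9 206 [237.9 168.6] lo [ 0.6304 -0.077   0.0106] hi [ 0.6615 -0.0436  0.0885]
11 531 [226.7 202.4] lo [0.6007 0.0095 0.01  ] hi [0.6466 0.1007 0.0415]
12 310 [202.5 232. ] lo [0.6088 0.1677 0.0101] hi [0.6463 0.203  0.0742]
13 509 [249.6 263. ] lo [0.438  0.1177 0.0101] hi [0.5319 0.2793 0.0199]
16 290 [181.7 269.9] lo [0.6013 0.2803 0.0102] hi [0.6438 0.3191 0.0513]
18 2067 [158.5 335.7] lo [0.5312 0.4033 0.0101] hi [0.6289 0.5264 0.0592]
```

View pics/topA.png

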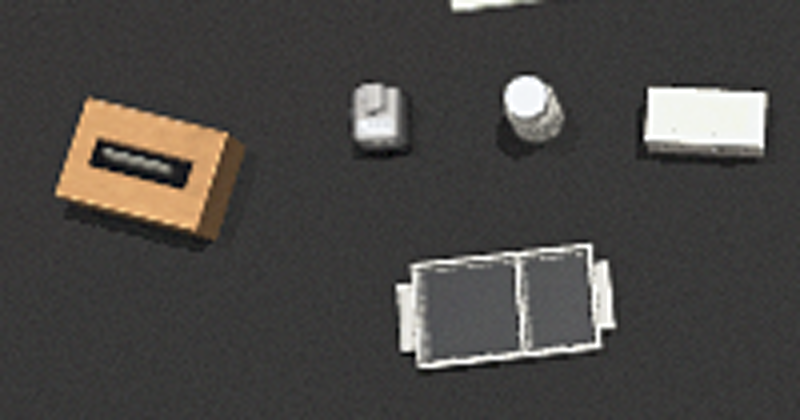

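View pics/topB.png

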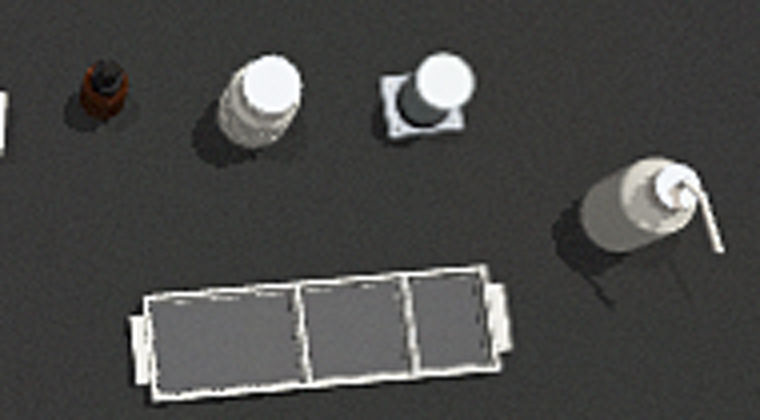

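View pics/sideA.png

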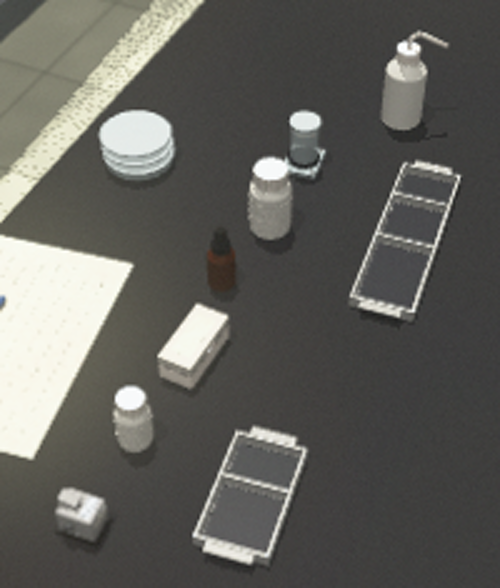

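```bash
python3 - <<'E'
from h import *
O=dict(sample=(.635,-.175,.094,.021),dropper=(.645,-.06,.088,.0075),chamber=(.646,-.303,.071,.0205),tally=(.62,.299,.038,0),slide=(.623,.053,.036,0),small=(.627,.182,.070,0),field=(.484,.198,.016,0),count=(.471,-.222,.016,0))
for n in("top0","side0"):
    d=load(n);P=cloud(d);f=d["frame"].astype(int);g=f.sum(2)
    print(n)
    for k,(x,y,h,r) in O.items():
        R=.18 if k=="count" else .1 if k=="field" else .06
        near=(abs(P[...,0]-x)<R)&(abs(P[...,1]-y)<R)
        if k in("field","count"):
            m=near&(P[...,2]>.008)&(P[...,2]<.03)&(g>300)&(P[...,0]<.56)
        else: 
            m=near&(P[...,2]>h-.006)&(P[...,2]<h+(.011 if k!="tally" else .006))
        c=cv2.connectedComponentsWithStats(m.astype(np.uint8))
        i=1+np.argmax(c[2][1:,4]); m=c[1]==i
        vv,uu=np.nonzero(m); q=rayz(d,np.c_[uu,vv],h)
        rc=cv2.minAreaRect(q[:,:2].astype(np.float32)*1000)
        b=cv2.boxPoints(rc); e=b[1]-b[0] if np.linalg.norm(b[1]-b[0])>np.linalg.norm(b[2]-b[1]) else b[2]-b[1]
        a=np.degrees(np.arctan2(-e[0],e[1])); a=(a+90)%180-90
        print(k,m.sum(),"px",uu.mean().round(1),vv.mean().round(1),"med cloud",np.median(P[m],0).round(4),"raymean",q.mean(0).round(4),"rect",np.round(rc[0],1),np.round(rc[1],1),"yaw of long axis from y deg",a.round(1))
E
```

```text
top0
sample 178 px 327.3 160.7 med cloud [ 0.6366 -0.1752  0.0945] raymean [ 0.6369 -0.1758  0.094 ] rect [ 636.9 -175.8] [39.7 43.2] yaw of long axis from y deg 45.8
dropper 18 px 286.9 157.2 med cloud [ 0.6476 -0.063   0.0874] raymean [ 0.6471 -0.0629  0.088 ] rect [646.9 -62.3] [12.2 10.2] yaw of long axis from y deg -45.5
chamber 144 px 370.8 159.7 med cloud [ 0.6475 -0.3052  0.0716] raymean [ 0.6481 -0.3058  0.071 ] rect [ 648.7 -306.5] [34.9 39. ] yaw of long axis from y deg 87.8
tally 126 px 163.4 169.0 med cloud [0.6188 0.2935 0.0387] raymean [0.6196 0.296  0.038 ] rect [621.2 296.9] [39.2 35.9] yaw of long axis from y deg -89.2
slide 421 px 246.0 168.9 med cloud [0.6234 0.0534 0.037 ] raymean [0.6238 0.0536 0.036 ] rect [623.6  53.5] [42.2 88.1] yaw of long axis from y deg 0.8
small 91 px 201.1 163.8 med cloud [0.6282 0.1811 0.0706] raymean [0.6288 0.1809 0.07  ] rect [628.3 181.2] [29.6 28.6] yaw of long axis from y deg -87.7
field 373 px 195.8 216.1 med cloud [0.4852 0.1896 0.016 ] raymean [0.4851 0.1982 0.016 ] rect [485.4 197.9] [ 78.1 156. ] yaw of long axis from y deg 
[... 731 characters left out ...]
.2995 0.038 ] rect [621.9 298.7] [41.5 32. ] yaw of long axis from y deg -87.4
slide 400 px 226.6 200.1 med cloud [0.623  0.0583 0.0359] raymean [0.6227 0.0578 0.036 ] rect [622.5  56.8] [91.6 44.2] yaw of long axis from y deg -1.9
small 108 px 201.5 224.9 med cloud [0.6272 0.1845 0.0699] raymean [0.6271 0.184  0.07  ] rect [627.1 184.2] [27.7 32.4] yaw of long axis from y deg 29.0
field 523 px 249.8 262.3 med cloud [0.4862 0.1909 0.015 ] raymean [0.4849 0.1999 0.016 ] rect [484.1 199.3] [ 79.3 155.9] yaw of long axis from y deg 7.2
count 414 px 311.7 159.6 med cloud [ 0.4728 -0.2098  0.0152] raymean [ 0.4711 -0.2175  0.016 ] rect [ 469.9 -221.4] [ 78.4 277.9] yaw of long axis from y deg 5.8
```

```bash
cat > go.py <<'E'
# go.py x y z yawdeg : shift (cm, tool axes) and turn needed, jaws along world x turned by yaw
import sys,numpy as np
from scipy.spatial.transform import Rotation as R
from station import manip
s=manip.sense(); q=R.from_quat(s["tool_rot"]); M=q.as_matrix()
x,y,z,a=map(float,sys.argv[1:5]); a=np.radians(a)
best=None
for sg in(1,-1):
    zz=sg*np.array([np.cos(a),np.sin(a),0]); yy=np.array([0,0,-1.]); T=np.c_[np.cross(yy,zz),yy,zz]
    rv=(q.inv()*R.from_matrix(T)).as_rotvec()
    if best is None or np.linalg.norm(rv)<np.linalg.norm(best): best=rv
d=M.T@(np.array([x,y,z])-s["tcp_pos"])*100
print("t",round(s["t"],2),"tcp",s["tcp_pos"].round(4),"gap",round(s["finger_gap"]*8.54,2),"F",s["force"].round(1))
print("axes x,y,z cols\n",M.round(3))
print("shift cm",d.round(2),"turn",best.round(3),"|deg|",round(np.degrees(np.linalg.norm(best)),1))
E
python3 go.py 0.646 -0.0605 0.20 0
```

```text
t 0.1 tcp [ 0.1411 -0.6082  0.2474] gap 8.49 F [ 0.  -0.1 -0.3]
axes x,y,z cols
 [[-0.974 -0.     0.226]
 [-0.226  0.002 -0.974]
 [-0.    -1.    -0.002]]
shift cm [-61.55   4.84 -41.95] turn [ 1.000e-03 -1.343e+00 -2.000e-03] |deg| 76.9
```

```bash
python3 -m handwheel '[-3,0,-2,0,-0.07,0,8.5, -6,0,-4,0,-0.14,0,8.5, -9,0,-6,0,-0.21,0,8.5, -12,0,-8,0,-0.28,0,8.5, -15,0,-10,0,-0.35,0,8.5, -18,0,-12,0,-0.42,0,8.5, -21,0,-14,0,-0.49,0,8.5, -24,0,-16,0,-0.56,0,8.5, -27,0,-18,0,-0.63,0,8.5, -30,0,-20,0,-0.7,0,8.5]' 40; python3 go.py 0.646 -0.0605 0.20 0
```

```text
t: 0.93
tcp_pos: [0.389, -0.3446, 0.2481]
tool_rot: [-0.317, 0.632, -0.632, 0.317]
force: [0.2, -0.0, 1.5]
finger_gap: 0.995
t 0.93 tcp [ 0.389  -0.3446  0.2481] gap 8.5 F [ 0.2 -0.   1.5]
axes x,y,z cols
 [[-0.597 -0.     0.802]
 [-0.802  0.001 -0.597]
 [-0.    -1.    -0.001]]
shift cm [-38.13   4.81   3.66] turn [ 0.001 -0.64  -0.   ] |deg| 36.7
```

```bash
python3 -m handwheel '[-4,0,0.4,0,-0.07,0,8.5, -8,0,0.8,0,-0.14,0,8.5, -12,0,1.2,0,-0.21,0,8.5, -16,0,1.6,0,-0.28,0,8.5, -20,0,2,0,-0.35,0,8.5, -24,1,2.4,0,-0.42,0,8.5, -28,2,2.8,0,-0.49,0,8.5, -32,3,3.2,0,-0.56,0,8.5, -36,4,3.6,0,-0.62,0,8.5, -37.8,4.8,3.6,0,-0.64,0,8.5]'; python3 -m handwheel '[0,0,0,0,0,0,8.5,0,0,0,0,0,0,8.5,0,0,0,0,0,0,8.5]'; python3 go.py 0.646 -0.0605 0.04 0
```

```text
t: 1.77
tcp_pos: [0.6464, -0.0614, 0.1991]
tool_rot: [-0.5, 0.499, -0.499, 0.501]
force: [-0.1, -0.5, 0.5]
finger_gap: 0.993
t: 2.02
tcp_pos: [0.643, -0.0658, 0.2001]
tool_rot: [-0.5, 0.501, -0.501, 0.499]
force: [-0.2, -0.5, 0.5]
finger_gap: 0.996
t 2.02 tcp [ 0.643  -0.0658  0.2001] gap 8.51 F [-0.2 -0.5  0.5]
axes x,y,z cols
 [[-0.003 -0.001  1.   ]
 [-1.    -0.    -0.003]
 [ 0.    -1.    -0.001]]
shift cm [-0.54 16.    0.32] turn [ 0.001 -0.003  0.   ] |deg| 0.2
```

Now tool x = −world y, tool y = down, and tool z = +world x. I'll descend on the dropper.

```bash
python3 -m handwheel '[-0.5,2,0.3,0,0,0,8.5, -0.5,4,0.3,0,0,0,8.5, -0.5,6,0.3,0,0,0,8.5, -0.5,8,0.3,0,0,0,8.5, -0.5,10,0.3,0,0,0,8.5, -0.5,12,0.3,0,0,0,8.5, -0.5,13.5,0.3,0,0,0,8.5, -0.5,15,0.3,0,0,0,8.5, -0.5,16,0.3,0,0,0,8.5, -0.5,16,0.3,0,0,0,8.5]'; python3 go.py 0.646 -0.0605 0.04 0; python3 - <<'E'
from h import *
from station import manip
for n in("side",):
    d=manip.snapshot(n); cv2.imwrite("pics/s1.png",cv2.resize(d["frame"][80:260,150:350,::-1],None,fx=3,fy=3,interpolation=cv2.INTER_CUBIC))
E
```

```text
t: 2.85
tcp_pos: [0.6449, -0.0616, 0.0387]
tool_rot: [-0.499, 0.502, -0.5, 0.498]
force: [0.6, 0.7, 0.1]
finger_gap: 0.992
t 2.85 tcp [ 0.6449 -0.0616  0.0387] gap 8.48 F [0.6 0.7 0.1]
axes x,y,z cols
 [[-0.005 -0.004  1.   ]
 [-1.     0.001 -0.005]
 [-0.001 -1.    -0.004]]
shift cm [-0.11 -0.13  0.11] turn [ 0.004 -0.005 -0.001] |deg| 0.4
```

View pics/s1.png

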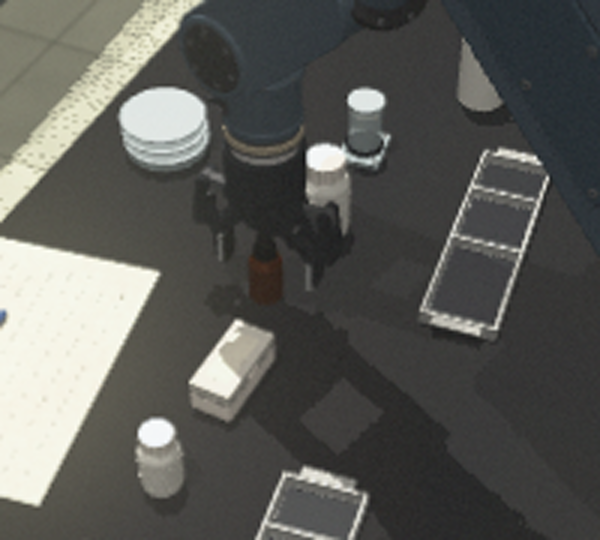

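The fingers straddle the dropper at (265,275) in the crop, one on each side along x. Closing now.

```bash
python3 -m handwheel '[0,0,0,0,0,0,5,0,0,0,0,0,0,4,0,0,0,0,0,0,3,0,0,0,0,0,0,2.5,0,0,0,0,0,0,2.5,0,0,0,0,0,0,2.5,0,0,0,0,0,0,2.5,0,0,0,0,0,0,2.5]' 40; python3 -m handwheel '[0,-1,0,0,0,0,2.5,0,-3,0,0,0,0,2.5,0,-5,0,0,0,0,2.5,0,-7,0,0,0,0,2.5,0,-9,0,0,0,0,2.5,0,-11,0,0,0,0,2.5,0,-13,0,0,0,0,2.5,0,-14,0,0,0,0,2.5,0,-14,0,0,0,0,2.5,0,-14,0,0,0,0,2.5]'; python3 go.py 0.4898 0.1608 0.18 7.2; python3 - <<'E'
from h import *
from station import manip
for n in("side",):
    d=manip.snapshot(n); cv2.imwrite("pics/s2.png",cv2.resize(d["frame"][80:260,150:350,::-1],None,fx=3,fy=3,interpolation=cv2.INTER_CUBIC))
E
```

```text
t: 3.57
tcp_pos: [0.6475, -0.0604, 0.0415]
tool_rot: [0.499, -0.5, 0.501, -0.5]
force: [-0.7, -0.2, 5.3]
finger_gap: 0.38
t: 4.4
tcp_pos: [0.6465, -0.0602, 0.1804]
tool_rot: [0.499, -0.501, 0.501, -0.499]
force: [-0.7, -0.1, -0.6]
finger_gap: 0.375
t 4.4 tcp [ 0.6465 -0.0602  0.1804] gap 3.21 F [-0.7 -0.1 -0.6]
axes x,y,z cols
 [[-0.003  0.     1.   ]
 [-1.     0.    -0.003]
 [-0.    -1.     0.   ]]
shift cm [-22.05   0.03 -15.73] turn [-0.    -0.129 -0.   ] |deg| 7.4
```

View pics/s2.png

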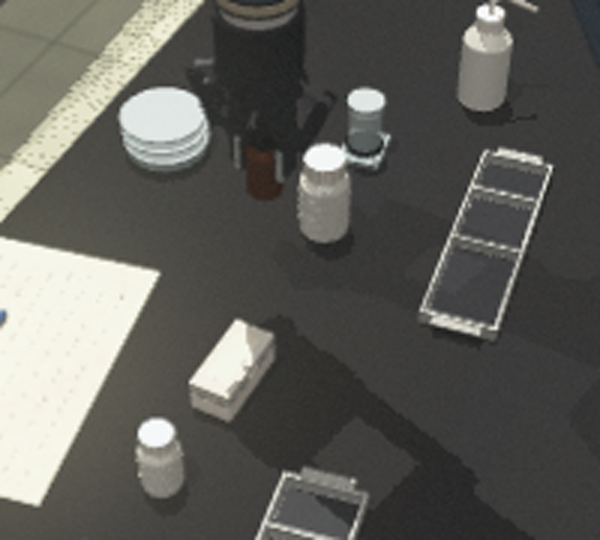

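```bash
python3 -m handwheel '[-1.5,0,-1,0,-0.013,0,2.5,-4.4,0,-3.1,0,-0.026,0,2.5,-7.3,0,-5.2,0,-0.04,0,2.5,-10.2,0,-7.3,0,-0.055,0,2.5,-13.1,0,-9.4,0,-0.07,0,2.5,-16,0,-11.5,0,-0.085,0,2.5,-18.5,0,-13.3,0,-0.1,0,2.5,-20.7,0,-14.9,0,-0.115,0,2.5,-22,0,-15.7,0,-0.129,0,2.5,-22,0,-15.7,0,-0.129,0,2.5]';  python3 -m handwheel '[0,0,0,0,0,0,2.5,0,0,0,0,0,0,2.5]'; python3 go.py 0.4898 0.1608 0.0465 7.2
```

```text
t: 5.28
tcp_pos: [0.4864, 0.1624, 0.1787]
tool_rot: [0.533, -0.468, 0.465, -0.53]
force: [-0.2, 0.2, -0.9]
finger_gap: 0.379
t: 5.45
tcp_pos: [0.4908, 0.1596, 0.1796]
tool_rot: [0.531, -0.468, 0.468, -0.53]
force: [0.9, -0.7, -0.4]
finger_gap: 0.38
t 5.45 tcp [0.4908 0.1596 0.1796] gap 3.25 F [ 0.9 -0.7 -0.4]
axes x,y,z cols
 [[ 0.125 -0.001  0.992]
 [-0.992 -0.     0.125]
 [ 0.    -1.    -0.001]]
shift cm [-0.13 13.31 -0.08] turn [0.001 0.    0.   ] |deg| 0.0
```

```bash
python3 -m handwheel '[0,1.5,0,0,0,0,2.5,0,3,0,0,0,0,2.5,0,5,0,0,0,0,2.5,0,7,0,0,0,0,2.5,0,9,0,0,0,0,2.5,0,10.5,0,0,0,0,2.5,0,11.5,0,0,0,0,2.5,0,12.2,0,0,0,0,2.5,0,12.2,0,0,0,0,2.5,0,12.2,0,0,0,0,2.5]'; python3 go.py 0.4898 0.1608 0.0465 7.2
python3 -m handwheel '[0,0.2,0,0,0,0,2.5,0,0.4,0,0,0,0,2.5,0,0.6,0,0,0,0,2.5,0,0.8,0,0,0,0,2.5,0,1.0,0,0,0,0,2.5,0,1.1,0,0,0,0,2.5,0,1.1,0,0,0,0,2.5]';python3 go.py 0.4898 0.1608 0.0465 7.2;  python3 - <<'E'
from h import *
from station import manip
for n in("side","top"):
    d=manip.snapshot(n); cv2.imwrite(f"pics/{n}3.png",d["frame"][:,:,::-1])
    f=d["frame"][200:320,190:310] if n=="side" else d["frame"][160:260,130:250]
    cv2.imwrite(f"pics/{n}3c.png",cv2.resize(f[:,:,::-1],None,fx=4,fy=4,interpolation=cv2.INTER_CUBIC))
E
```

```text
t: 6.28
tcp_pos: [0.4909, 0.1598, 0.0582]
tool_rot: [-0.53, 0.468, -0.468, 0.53]
force: [-0.4, 0.9, -0.0]
finger_gap: 0.38
t 6.28 tcp [0.4909 0.1598 0.0582] gap 3.24 F [-0.4  0.9 -0. ]
axes x,y,z cols
 [[ 0.125  0.     0.992]
 [-0.992 -0.     0.125]
 [ 0.    -1.     0.   ]]
shift cm [-0.12  1.17 -0.09] turn [-0. -0.  0.] |deg| 0.0
t: 6.87
tcp_pos: [0.4902, 0.1602, 0.0471]
tool_rot: [0.531, -0.468, 0.467, -0.53]
force: [-0.4, -0.1, -1.1]
finger_gap: 0.381
t 6.87 tcp [0.4902 0.1602 0.0471] gap 3.26 F [-0.4 -0.1 -1.1]
axes x,y,z cols
 [[ 0.126 -0.     0.992]
 [-0.992 -0.     0.126]
 [-0.    -1.    -0.   ]]
shift cm [-0.07  0.06 -0.03] turn [ 0.  0. -0.] |deg| 0.0
```

View pics/side3c.png

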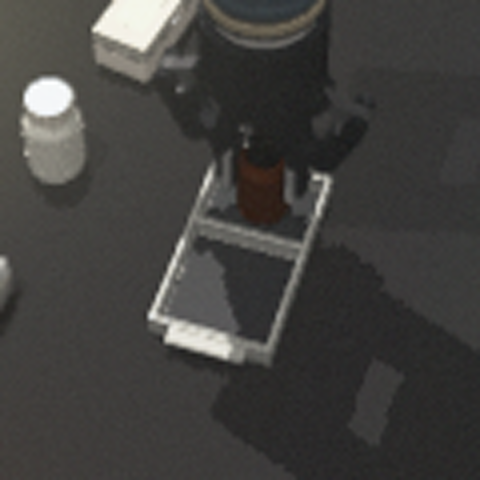

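The dropper is in the smaller compartment, at (263,190) in the crop, clear of the divider. I'll feel for the floor.

```bash
python3 -m handwheel '[0,0.05,0,0,0,0,2.5,0,0.1,0,0,0,0,2.5,0,0.1,0,0,0,0,2.5]'; python3 -m handwheel '[0,0.05,0,0,0,0,2.5,0,0.1,0,0,0,0,2.5,0,0.1,0,0,0,0,2.5]'
```

```text
t: 7.22
tcp_pos: [0.4904, 0.1601, 0.0463]
tool_rot: [0.53, -0.468, 0.468, -0.53]
force: [0.4, -0.1, -0.6]
finger_gap: 0.382
t: 7.47
tcp_pos: [0.4904, 0.1602, 0.0455]
tool_rot: [-0.53, 0.467, -0.468, 0.531]
force: [-0.2, -0.1, 0.4]
finger_gap: 0.381
```

```bash
for i in 1 2; do python3 -m handwheel '[0,0.05,0,0,0,0,2.5,0,0.1,0,0,0,0,2.5,0,0.1,0,0,0,0,2.5]'; done
```

```text
t: 7.72
tcp_pos: [0.4905, 0.1602, 0.0454]
tool_rot: [-0.53, 0.467, -0.468, 0.531]
force: [-1.5, 1.0, 9.5]
finger_gap: 0.377
t: 7.97
tcp_pos: [0.4905, 0.1602, 0.0453]
tool_rot: [-0.53, 0.467, -0.468, 0.531]
force: [-2.6, -0.5, 15.6]
finger_gap: 0.376
```

```bash
python3 -m handwheel '[0,-0.1,0,0,0,0,3.5,0,-0.1,0,0,0,0,4.5,0,-0.1,0,0,0,0,6,0,-0.1,0,0,0,0,8.5,0,-0.1,0,0,0,0,8.5,0,-0.1,0,0,0,0,8.5]'; python3 -m handwheel '[0,-1,0,0,0,0,8.5,0,-3,0,0,0,0,8.5,0,-6,0,0,0,0,8.5,0,-9,0,0,0,0,8.5,0,-12,0,0,0,0,8.5,0,-14.5,0,0,0,0,8.5,0,-14.5,0,0,0,0,8.5]'; python3 go.py 0.636 -0.1745 0.19 0
python3 - <<'E'
from h import *
from station import manip
for n in("side","top"):
    d=manip.snapshot(n); 
    f=d["frame"][200:320,190:310] if n=="side" else d["frame"][160:260,130:250]
    cv2.imwrite(f"pics/{n}4c.png",cv2.resize(f[:,:,::-1],None,fx=4,fy=4,interpolation=cv2.INTER_CUBIC))
E
```

```text
t: 8.47
tcp_pos: [0.4903, 0.1601, 0.044]
tool_rot: [0.531, -0.468, 0.467, -0.53]
force: [0.2, -0.2, -0.2]
finger_gap: 0.996
t: 9.05
tcp_pos: [0.4934, 0.1606, 0.1948]
tool_rot: [-0.528, 0.465, -0.47, 0.533]
force: [-0.0, 0.8, -0.7]
finger_gap: 0.997
t 9.05 tcp [0.4934 0.1606 0.1948] gap 8.51 F [-0.   0.8 -0.7]
axes x,y,z cols
 [[ 0.126  0.011  0.992]
 [-0.992  0.001  0.126]
 [ 0.    -1.     0.011]]
shift cm [35.04  0.6   9.92] turn [-0.011  0.126 -0.   ] |deg| 7.3
```

View pics/side4c.png

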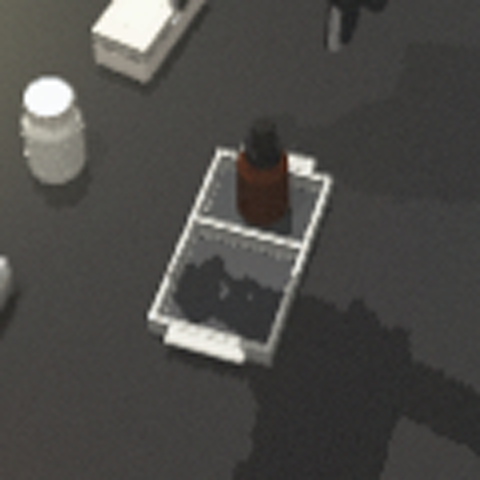

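The dropper stands upright at (263,185) in the crop. Next is the large bottle.

```bash
python3 -m handwheel '[4,0,1.1,0,0.013,0,8.5,8,0,2.2,0,0.026,0,8.5,12,0,3.4,0,0.04,0,8.5,16,0,4.5,0,0.055,0,8.5,20,0,5.6,0,0.07,0,8.5,24,0,6.8,0,0.085,0,8.5,28,0,7.9,0,0.1,0,8.5,32,0,9,0,0.115,0,8.5,35,0,9.9,0,0.126,0,8.5,35,0,9.9,0,0.126,0,8.5]';  python3 -m handwheel '[0,0,0,0,0,0,8.5,0,0,0,0,0,0,8.5]'; python3 go.py 0.636 -0.1745 0.046 0
```

```text
t: 9.98
tcp_pos: [0.6345, -0.1816, 0.1874]
tool_rot: [0.499, -0.5, 0.503, -0.498]
force: [0.3, -0.7, 0.5]
finger_gap: 0.993
t: 10.15
tcp_pos: [0.631, -0.1738, 0.1873]
tool_rot: [-0.5, 0.502, -0.498, 0.499]
force: [-1.5, -0.4, -0.3]
finger_gap: 0.995
t 10.15 tcp [ 0.631  -0.1738  0.1873] gap 8.5 F [-1.5 -0.4 -0.3]
axes x,y,z cols
 [[-0.    -0.004  1.   ]
 [-1.     0.003 -0.   ]
 [-0.003 -1.    -0.004]]
shift cm [ 0.11 14.13  0.56] turn [ 0.004 -0.    -0.003] |deg| 0.3
```

```bash
python3 -m handwheel '[0.1,0,0.5,0,0,0,8.5,0.1,2,0.5,0,0,0,8.5,0.1,4.5,0.5,0,0,0,8.5,0.1,7,0.5,0,0,0,8.5,0.1,9.5,0.5,0,0,0,8.5,0.1,11.5,0.5,0,0,0,8.5,0.1,13,0.5,0,0,0,8.5,0.1,14,0.5,0,0,0,8.5,0.1,14,0.5,0,0,0,8.5,0.1,14,0.5,0,0,0,8.5]';  python3 go.py 0.636 -0.1745 0.046 0;  python3 - <<'E'
from h import *
from station import manip
for n in("side",):
    d=manip.snapshot(n); cv2.imwrite("pics/s5.png",cv2.resize(d["frame"][80:260,150:350,::-1],None,fx=3,fy=3,interpolation=cv2.INTER_CUBIC))
E
```

```text
t: 10.98
tcp_pos: [0.6376, -0.1746, 0.0492]
tool_rot: [0.5, -0.5, 0.499, -0.5]
force: [-0.3, 0.3, 0.8]
finger_gap: 0.995
t 10.98 tcp [ 0.6376 -0.1746  0.0492] gap 8.49 F [-0.3  0.3  0.8]
axes x,y,z cols
 [[ 0.001 -0.001  1.   ]
 [-1.     0.     0.001]
 [-0.    -1.    -0.001]]
shift cm [-0.01  0.32 -0.16] turn [ 0.001  0.001 -0.   ] |deg| 0.1
```

View pics/s5.png

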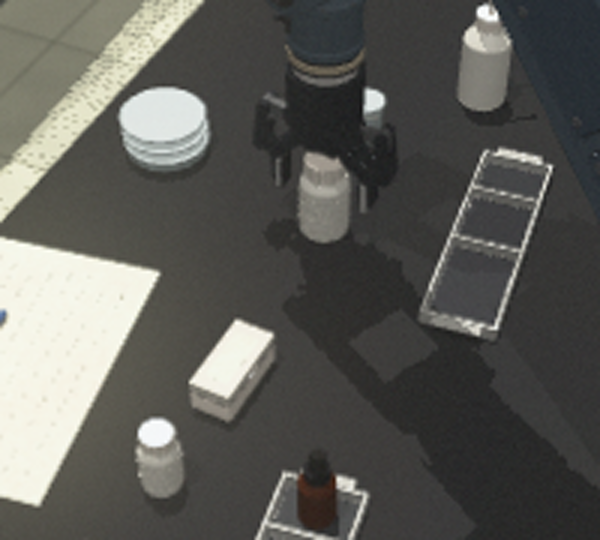

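The jaws straddle the large bottle at (325,200). I'll close and lift.

```bash
python3 -m handwheel '[0,0,-0.1,0,0,0,6.5,0,0,-0.1,0,0,0,5.5,0,0,-0.1,0,0,0,4.5,0,0,-0.1,0,0,0,4.2,0,0,-0.1,0,0,0,4.2,0,0,-0.1,0,0,0,4.2,0,0,-0.1,0,0,0,4.2,0,0,-0.1,0,0,0,4.2]' 40; python3 -m handwheel '[0,-1,-0.1,0,0,0,4.2,0,-3,-0.1,0,0,0,4.2,0,-5,-0.1,0,0,0,4.2,0,-7,-0.1,0,0,0,4.2,0,-9,-0.1,0,0,0,4.2,0,-11,-0.1,0,0,0,4.2,0,-13,-0.1,0,0,0,4.2,0,-14,-0.1,0,0,0,4.2,0,-14,-0.1,0,0,0,4.2]'; python3 go.py 0.4816 0.2253 0.19 7.2
```

```text
t: 11.7
tcp_pos: [0.6374, -0.176, 0.0509]
tool_rot: [0.5, -0.499, 0.501, -0.5]
force: [-1.6, 0.8, 5.4]
finger_gap: 0.594
t: 12.45
tcp_pos: [0.6369, -0.1763, 0.1924]
tool_rot: [0.499, -0.498, 0.502, -0.501]
force: [1.0, -0.7, -1.5]
finger_gap: 0.593
t 12.45 tcp [ 0.6369 -0.1763  0.1924] gap 5.07 F [ 1.  -0.7 -1.5]
axes x,y,z cols
 [[-0.     0.005  1.   ]
 [-1.    -0.002 -0.   ]
 [ 0.002 -1.     0.005]]
shift cm [-40.16   0.06 -15.53] turn [-0.005 -0.126  0.003] |deg| 7.2
```

```bash
python3 -m handwheel '[-1.5,0,-0.6,0,-0.01,0,4.2,-5,0,-2,0,-0.02,0,4.2,-8.5,0,-3.3,0,-0.03,0,4.2,-12,0,-4.6,0,-0.04,0,4.2,-15.5,0,-6,0,-0.05,0,4.2,-19,0,-7.3,0,-0.06,0,4.2,-22.5,0,-8.7,0,-0.07,0,4.2,-26,0,-10,0,-0.08,0,4.2,-29.5,0,-11.4,0,-0.09,0,4.2,-32,0,-12.3,0,-0.1,0,4.2]';  python3 -m handwheel '[-2.5,0,-1,0,-0.009,0,4.2,-5,0,-2,0,-0.018,0,4.2,-6,0,-2.4,0,-0.026,0,4.2,-6,0,-2.4,0,-0.026,0,4.2,-6,0,-2.4,0,-0.026,0,4.2]'; python3 go.py 0.4816 0.2253 0.055 7.2
```

```text
t: 13.28
tcp_pos: [0.5094, 0.1468, 0.188]
tool_rot: [0.526, -0.475, 0.473, -0.524]
force: [0.3, 0.1, -1.0]
finger_gap: 0.592
t: 13.7
tcp_pos: [0.4825, 0.2015, 0.1887]
tool_rot: [0.531, -0.467, 0.467, -0.53]
force: [0.3, -1.3, -1.5]
finger_gap: 0.593
t 13.7 tcp [0.4825 0.2015 0.1887] gap 5.06 F [ 0.3 -1.3 -1.5]
axes x,y,z cols
 [[ 0.127 -0.001  0.992]
 [-0.992 -0.001  0.127]
 [ 0.001 -1.    -0.001]]
shift cm [-2.38 13.37  0.22] turn [0.001 0.002 0.001] |deg| 0.1
```

```bash
python3 -m handwheel '[-1,0,0.1,0,0,0,4.2,-2.4,1,0.2,0,0,0,4.2,-2.4,2.5,0.2,0,0,0,4.2,-2.4,4.5,0.2,0,0,0,4.2,-2.4,6.5,0.2,0,0,0,4.2,-2.4,8.5,0.2,0,0,0,4.2,-2.4,10,0.2,0,0,0,4.2,-2.4,11.5,0.2,0,0,0,4.2,-2.4,12.2,0.2,0,0,0,4.2,-2.4,12.2,0.2,0,0,0,4.2]';  python3 go.py 0.4816 0.2253 0.055 7.2;python3 - <<'E'
from h import *
from station import manip
for n in("side","top"):
    d=manip.snapshot(n); 
    f=d["frame"][200:320,190:310] if n=="side" else d["frame"][160:260,130:250]
    cv2.imwrite(f"pics/{n}6c.png",cv2.resize(f[:,:,::-1],None,fx=4,fy=4,interpolation=cv2.INTER_CUBIC))
E
```

```text
t: 14.53
tcp_pos: [0.4816, 0.2248, 0.0656]
tool_rot: [0.531, -0.469, 0.467, -0.529]
force: [-0.8, 1.2, -1.3]
finger_gap: 0.596
t 14.53 tcp [0.4816 0.2248 0.0656] gap 5.09 F [-0.8  1.2 -1.3]
axes x,y,z cols
 [[ 0.124 -0.003  0.992]
 [-0.992 -0.001  0.124]
 [ 0.    -1.    -0.003]]
shift cm [-0.05  1.06  0.01] turn [ 0.003 -0.002  0.   ] |deg| 0.2
```

View pics/side6c.png

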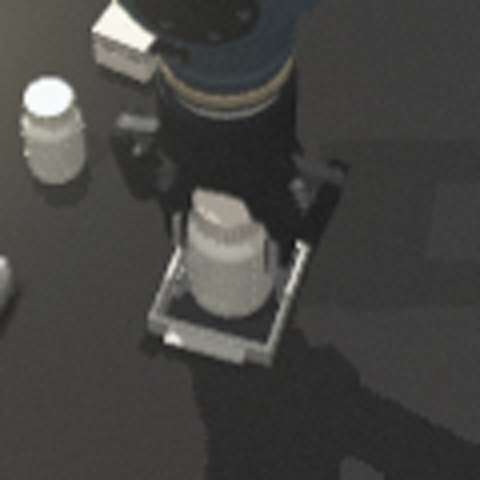

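The bottle hangs over the larger compartment, base near (232,310) in the crop. I'll lower it.

```bash
python3 -m handwheel '[0,0.2,0,0,0,0,4.2,0,0.4,0,0,0,0,4.2,0,0.6,0,0,0,0,4.2,0,0.8,0,0,0,0,4.2,0,0.9,0,0,0,0,4.2,0,1,0,0,0,0,4.2,0,1,0,0,0,0,4.2]'; python3 -m handwheel '[0,0.05,0,0,0,0,4.2,0,0.1,0,0,0,0,4.2,0,0.1,0,0,0,0,4.2]';python3 -m handwheel '[0,0.05,0,0,0,0,4.2,0,0.1,0,0,0,0,4.2,0,0.1,0,0,0,0,4.2]'
```

```text
t: 15.22
tcp_pos: [0.4816, 0.2258, 0.0572]
tool_rot: [0.531, -0.468, 0.467, -0.53]
force: [-0.1, -0.5, -1.0]
finger_gap: 0.593
t: 15.47
tcp_pos: [0.4816, 0.2257, 0.0563]
tool_rot: [0.531, -0.468, 0.467, -0.53]
force: [0.5, 0.3, -1.1]
finger_gap: 0.594
t: 15.72
tcp_pos: [0.4817, 0.2257, 0.0552]
tool_rot: [0.531, -0.468, 0.468, -0.53]
force: [-0.2, -0.5, -2.1]
finger_gap: 0.593
```

```bash
for i in 1 2; do python3 -m handwheel '[0,0.05,0,0,0,0,4.2,0,0.1,0,0,0,0,4.2,0,0.1,0,0,0,0,4.2]'; done
```

```text
t: 15.97
tcp_pos: [0.4817, 0.2258, 0.0549]
tool_rot: [-0.53, 0.467, -0.468, 0.531]
force: [-0.8, -0.3, 4.0]
finger_gap: 0.594
t: 16.22
tcp_pos: [0.4817, 0.2258, 0.0548]
tool_rot: [-0.53, 0.467, -0.468, 0.531]
force: [-2.4, 0.1, 11.2]
finger_gap: 0.596
```

Contact with the floor. I'll release and rise.

```bash
python3 -m handwheel '[0,-0.1,0,0,0,0,5.5,0,-0.1,0,0,0,0,6.5,0,-0.1,0,0,0,0,7.5,0,-0.1,0,0,0,0,8.5,0,-0.1,0,0,0,0,8.5,0,-0.1,0,0,0,0,8.5]'; python3 -m handwheel '[0,-1,0,0,0,0,8.5,0,-3,0,0,0,0,8.5,0,-6,0,0,0,0,8.5,0,-9,0,0,0,0,8.5,0,-12,0,0,0,0,8.5,0,-14,0,0,0,0,8.5,0,-14,0,0,0,0,8.5]'; python3 go.py 0.621 0.298 0.15 1.5
python3 - <<'E'
from h import *
from station import manip
for n in("side","top"):
    d=manip.snapshot(n); np.savez(f"pics/{n}7.npz",**d)
    f=d["frame"][200:320,190:310] if n=="side" else d["frame"][140:240,130:250]
    cv2.imwrite(f"pics/{n}7c.png",cv2.resize(f[:,:,::-1],None,fx=4,fy=4,interpolation=cv2.INTER_CUBIC))
E
```

```text
t: 16.72
tcp_pos: [0.4816, 0.2257, 0.0541]
tool_rot: [0.531, -0.468, 0.467, -0.53]
force: [0.0, -0.1, -0.2]
finger_gap: 0.993
t: 17.3
tcp_pos: [0.4844, 0.2265, 0.1994]
tool_rot: [-0.528, 0.465, -0.47, 0.533]
force: [0.8, 0.5, -0.2]
finger_gap: 0.997
t 17.3 tcp [0.4844 0.2265 0.1994] gap 8.51 F [ 0.8  0.5 -0.2]
axes x,y,z cols
 [[ 0.126  0.01   0.992]
 [-0.992  0.002  0.126]
 [-0.001 -1.     0.01 ]]
shift cm [-5.37  5.1  14.4 ] turn [-0.01   0.1   -0.002] |deg| 5.8
```

View pics/side7c.png

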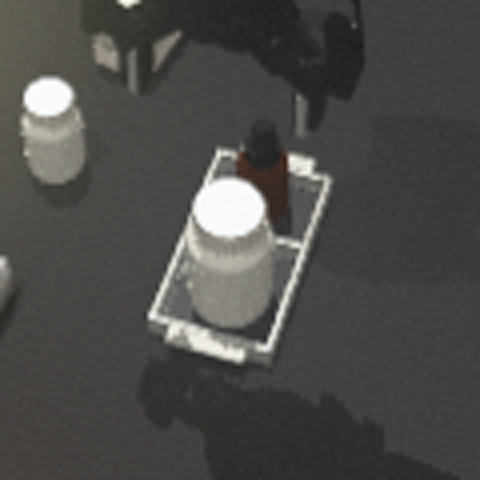

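Both field-kit items stand in their compartments: the bottle base is at (232,320) in the crop, with the dropper behind it. Next is the tally.

```bash
python3 -m handwheel '[-1.4,0,3.6,0,0.025,0,8.5,-2.7,0,7.2,0,0.05,0,8.5,-4,1,10.8,0,0.075,0,8.5,-5.4,3,14.4,0,0.1,0,8.5,-5.4,5,14.4,0,0.1,0,8.5,-5.4,5,14.4,0,0.1,0,8.5,-5.4,5,14.4,0,0.1,0,8.5]'; python3 go.py 0.621 0.298 0.032 1.5
```

```text
t: 17.98
tcp_pos: [0.615, 0.2966, 0.1407]
tool_rot: [0.509, -0.495, 0.492, -0.504]
force: [-1.3, 0.5, 0.0]
finger_gap: 0.997
t 17.98 tcp [0.615  0.2966 0.1407] gap 8.51 F [-1.3  0.5  0. ]
axes x,y,z cols
 [[ 0.026 -0.008  1.   ]
 [-1.    -0.003  0.026]
 [ 0.002 -1.    -0.008]]
shift cm [-0.15 10.86  0.7 ] turn [ 0.008 -0.     0.002] |deg| 0.5
```

```bash
python3 -m handwheel '[-0.1,1,0.4,0,0,0,8.5,-0.1,2.5,0.4,0,0,0,8.5,-0.1,4,0.4,0,0,0,8.5,-0.1,5,0.4,0,0,0,8.5,-0.1,5,0.4,0,0,0,8.5,-0.1,5,0.4,0,0,0,8.5]'; python3 go.py 0.621 0.298 0.032 1.5
```

```text
t: 18.48
tcp_pos: [0.6213, 0.2982, 0.0944]
tool_rot: [0.507, -0.494, 0.493, -0.506]
force: [-0.2, 1.1, 0.2]
finger_gap: 0.994
t 18.48 tcp [0.6213 0.2982 0.0944] gap 8.49 F [-0.2  1.1  0.2]
axes x,y,z cols
 [[ 0.026 -0.001  1.   ]
 [-1.    -0.     0.026]
 [ 0.    -1.    -0.001]]
shift cm [ 0.02  6.24 -0.03] turn [ 0.001 -0.     0.   ] |deg| 0.0
```

```bash
python3 -m handwheel '[0,1,0,0,0,0,8.5,0,2.5,0,0,0,0,8.5,0,4,0,0,0,0,8.5,0,5,0,0,0,0,8.5,0,5.8,0,0,0,0,8.5,0,6.2,0,0,0,0,8.5,0,6.2,0,0,0,0,8.5,0,6.2,0,0,0,0,8.5]'; python3 go.py 0.621 0.298 0.032 1.5;python3 - <<'E'
from h import *
from station import manip
for n in("side",):
    d=manip.snapshot(n); 
    f=d["frame"][200:320,120:270]
    cv2.imwrite(f"pics/{n}8c.png",cv2.resize(f[:,:,::-1],None,fx=4,fy=4,interpolation=cv2.INTER_CUBIC))
E
```

```text
t: 19.15
tcp_pos: [0.6219, 0.2986, 0.0322]
tool_rot: [-0.506, 0.493, -0.493, 0.506]
force: [0.9, -0.1, 0.7]
finger_gap: 0.994
t 19.15 tcp [0.6219 0.2986 0.0322] gap 8.49 F [ 0.9 -0.1  0.7]
axes x,y,z cols
 [[ 0.026  0.     1.   ]
 [-1.     0.     0.026]
 [-0.    -1.     0.   ]]
shift cm [ 0.05  0.02 -0.09] turn [-0. -0. -0.] |deg| 0.0
```

View pics/side8c.png

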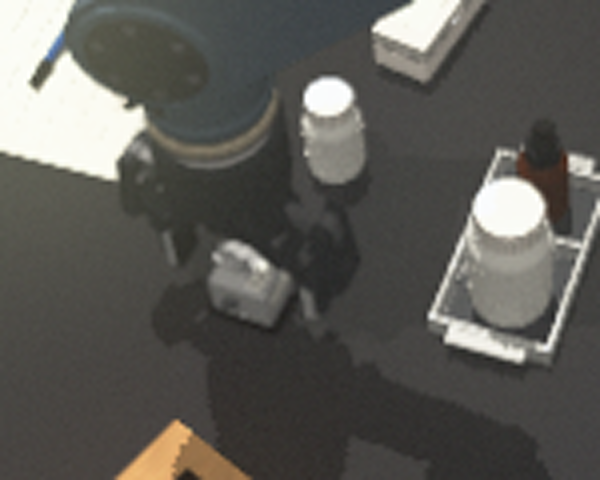

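The tally at (248,280) is centred between the open fingers. I'll grip and lift.

```bash
python3 -m handwheel '[0,0,0,0,0,0,6,0,0,0,0,0,0,5,0,0,0,0,0,0,4,0,0,0,0,0,0,3.2,0,0,0,0,0,0,3.2,0,0,0,0,0,0,3.2,0,0,0,0,0,0,3.2,0,0,0,0,0,0,3.2]' 45; python3 -m handwheel '[0,-1,0,0,0,0,3.2,0,-3,0,0,0,0,3.2,0,-5,0,0,0,0,3.2,0,-7,0,0,0,0,3.2,0,-9,0,0,0,0,3.2,0,-11,0,0,0,0,3.2,0,-13,0,0,0,0,3.2,0,-14.5,0,0,0,0,3.2,0,-14.5,0,0,0,0,3.2]'; python3 go.py 0.4802 -0.3175 0.176 5.8
```

```text
t: 19.87
tcp_pos: [0.6225, 0.2987, 0.0332]
tool_rot: [-0.506, 0.493, -0.494, 0.507]
force: [0.5, 0.0, 5.5]
finger_gap: 0.459
t: 20.62
tcp_pos: [0.6231, 0.2991, 0.1809]
tool_rot: [-0.505, 0.492, -0.494, 0.508]
force: [0.3, 0.3, -0.6]
finger_gap: 0.458
t 20.62 tcp [0.6231 0.2991 0.1809] gap 3.91 F [ 0.3  0.3 -0.6]
axes x,y,z cols
 [[ 0.026  0.005  1.   ]
 [-1.     0.002  0.026]
 [-0.002 -1.     0.005]]
shift cm [ 61.27   0.31 -15.9 ] turn [-0.005 -0.075 -0.001] |deg| 4.3
```

```bash
python3 -m handwheel '[1.5,0,-0.4,0,-0.004,0,3.2,5,0,-1.3,0,-0.008,0,3.2,8.5,0,-2.2,0,-0.012,0,3.2,12,0,-3.1,0,-0.016,0,3.2,15.5,0,-4,0,-0.02,0,3.2,19,0,-4.9,0,-0.024,0,3.2,22.5,0,-5.8,0,-0.028,0,3.2,26,0,-6.7,0,-0.032,0,3.2,29.5,0,-7.6,0,-0.036,0,3.2,33,0,-8.5,0,-0.04,0,3.2]';  python3 -m handwheel '[3.5,0,-0.9,0,-0.004,0,3.2,7,0,-1.8,0,-0.008,0,3.2,10.5,0,-2.7,0,-0.012,0,3.2,14,0,-3.6,0,-0.016,0,3.2,17.5,0,-4.5,0,-0.02,0,3.2,21,0,-5.4,0,-0.024,0,3.2,24,0,-6.3,0,-0.028,0,3.2,26.5,0,-7,0,-0.032,0,3.2,28,0,-7.4,0,-0.035,0,3.2,28,0,-7.4,0,-0.035,0,3.2]'; python3 -m handwheel '[0,0,0,0,0,0,3.2,0,0,0,0,0,0,3.2]'; python3 go.py 0.4802 -0.3175 0.048 5.8
```

```text
t: 21.45
tcp_pos: [0.5435, -0.0348, 0.176]
tool_rot: [0.517, -0.484, 0.482, -0.516]
force: [0.9, -0.6, -1.7]
finger_gap: 0.458
t: 22.28
tcp_pos: [0.4888, -0.3213, 0.1761]
tool_rot: [0.524, -0.475, 0.475, -0.523]
force: [-0.1, -0.8, -2.2]
finger_gap: 0.463
t: 22.45
tcp_pos: [0.4892, -0.3164, 0.1763]
tool_rot: [-0.524, 0.475, -0.473, 0.525]
force: [-0.1, -0.1, -1.8]
finger_gap: 0.465
t 22.45 tcp [ 0.4892 -0.3164  0.1763] gap 3.97 F [-0.1 -0.1 -1.8]
axes x,y,z cols
 [[ 0.101 -0.002  0.995]
 [-0.995  0.003  0.101]
 [-0.003 -1.    -0.002]]
shift cm [ 0.05 12.83 -0.88] turn [ 0.002 -0.    -0.003] |deg| 0.2
```

```bash
python3 -m handwheel '[0,1,-0.5,0,0,0,3.2,0,3,-0.9,0,0,0,3.2,0,5,-0.9,0,0,0,3.2,0,7,-0.9,0,0,0,3.2,0,9,-0.9,0,0,0,3.2,0,10.5,-0.9,0,0,0,3.2,0,11.8,-0.9,0,0,0,3.2,0,12.8,-0.9,0,0,0,3.2,0,12.8,-0.9,0,0,0,3.2,0,12.8,-0.9,0,0,0,3.2]';  python3 go.py 0.4802 -0.3175 0.038 5.8;python3 - <<'E'
from h import *
from station import manip
for n in("side","top"):
    d=manip.snapshot(n); 
    f=d["frame"][80:200,260:380] if n=="side" else d["frame"][160:260,280:440]
    cv2.imwrite(f"pics/{n}9c.png",cv2.resize(f[:,:,::-1],None,fx=4,fy=4,interpolation=cv2.INTER_CUBIC))
E
```

```text
t: 23.28
tcp_pos: [0.481, -0.3176, 0.049]
tool_rot: [-0.525, 0.474, -0.473, 0.525]
force: [0.2, 0.1, -1.0]
finger_gap: 0.454
t 23.28 tcp [ 0.481  -0.3176  0.049 ] gap 3.87 F [ 0.2  0.1 -1. ]
axes x,y,z cols
 [[ 0.102 -0.001  0.995]
 [-0.995  0.001  0.102]
 [-0.001 -1.    -0.001]]
shift cm [-0.02  1.1  -0.08] turn [ 0.001  0.001 -0.001] |deg| 0.1
```

View pics/side9c.png

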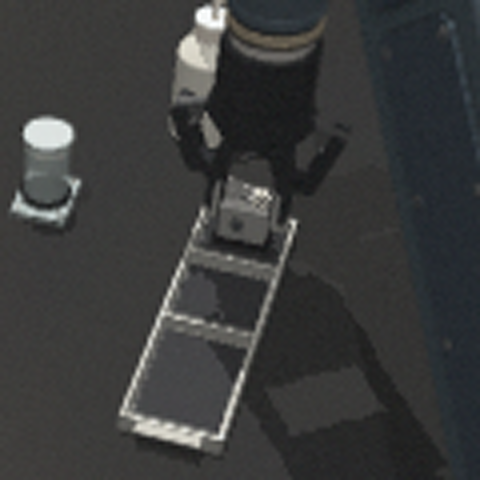

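The tally hangs over the end compartment at (245,215) in the crop, clear of the divider at (235,262). Lowering.

```bash
python3 -m handwheel '[0,0.2,0,0,0,0,3.2,0,0.4,0,0,0,0,3.2,0,0.6,0,0,0,0,3.2,0,0.8,0,0,0,0,3.2,0,0.9,0,0,0,0,3.2,0,1,0,0,0,0,3.2,0,1,0,0,0,0,3.2]'; for i in 1 2; do python3 -m handwheel '[0,0.05,0,0,0,0,3.2,0,0.1,0,0,0,0,3.2,0,0.1,0,0,0,0,3.2]';done
```

```text
t: 23.97
tcp_pos: [0.4809, -0.3187, 0.0391]
tool_rot: [-0.525, 0.474, -0.474, 0.525]
force: [-0.7, 0.3, -1.9]
finger_gap: 0.46
t: 24.22
tcp_pos: [0.481, -0.3188, 0.0382]
tool_rot: [-0.525, 0.474, -0.474, 0.525]
force: [-0.1, 0.3, -1.7]
finger_gap: 0.459
t: 24.47
tcp_pos: [0.481, -0.3187, 0.0372]
tool_rot: [-0.525, 0.474, -0.474, 0.525]
force: [-0.1, -0.4, -1.6]
finger_gap: 0.459
```

```bash
for i in 1 2; do python3 -m handwheel '[0,0.05,0,0,0,0,3.2,0,0.1,0,0,0,0,3.2,0,0.1,0,0,0,0,3.2]';done
```

```text
t: 24.72
tcp_pos: [0.481, -0.3188, 0.0371]
tool_rot: [0.525, -0.474, 0.474, -0.525]
force: [-1.4, 1.6, 4.8]
finger_gap: 0.459
t: 24.97
tcp_pos: [0.481, -0.3188, 0.0371]
tool_rot: [0.525, -0.474, 0.474, -0.525]
force: [-3.2, 1.7, 10.7]
finger_gap: 0.457
```

```bash
python3 -m handwheel '[0,-0.1,0,0,0,0,4.5,0,-0.1,0,0,0,0,5.5,0,-0.1,0,0,0,0,7,0,-0.1,0,0,0,0,8.5,0,-0.1,0,0,0,0,8.5,0,-0.1,0,0,0,0,8.5]'; python3 -m handwheel '[0,-1,0,0,0,0,8.5,0,-3,0,0,0,0,8.5,0,-6,0,0,0,0,8.5,0,-9,0,0,0,0,8.5,0,-11,0,0,0,0,8.5,0,-12,0,0,0,0,8.5,0,-12,0,0,0,0,8.5]'; python3 go.py 0.6475 -0.304 0.13 6
python3 - <<'E'
from h import *
from station import manip
for n in("side","top"):
    d=manip.snapshot(n); np.savez(f"pics/{n}10.npz",**d)
    f=d["frame"][80:200,240:380] if n=="side" else d["frame"][130:250,270:440]
    cv2.imwrite(f"pics/{n}10c.png",cv2.resize(f[:,:,::-1],None,fx=4,fy=4,interpolation=cv2.INTER_CUBIC))
E
```

```text
t: 25.47
tcp_pos: [0.481, -0.3187, 0.036]
tool_rot: [-0.525, 0.474, -0.474, 0.525]
force: [0.2, -0.2, -0.2]
finger_gap: 0.993
t: 26.05
tcp_pos: [0.4822, -0.3199, 0.1592]
tool_rot: [0.525, -0.472, 0.476, -0.525]
force: [-0.3, 0.5, -0.2]
finger_gap: 0.995
t 26.05 tcp [ 0.4822 -0.3199  0.1592] gap 8.49 F [-0.3  0.5 -0.2]
axes x,y,z cols
 [[ 0.101  0.004  0.995]
 [-0.995 -0.004  0.101]
 [ 0.004 -1.     0.004]]
shift cm [ 0.08  2.99 16.59] turn [-0.004 -0.004  0.004] |deg| 0.4
```

View pics/side10c.png

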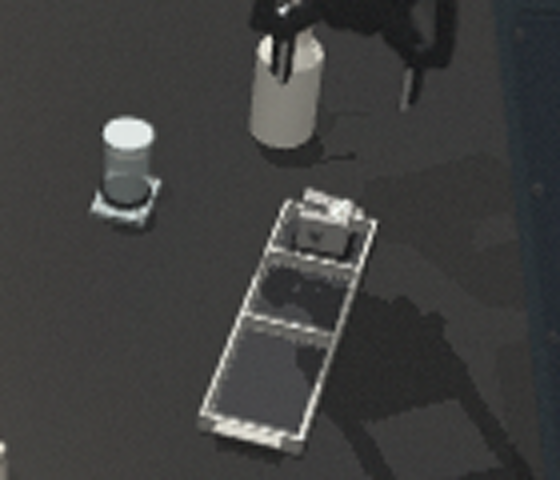

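View pics/top10c.png

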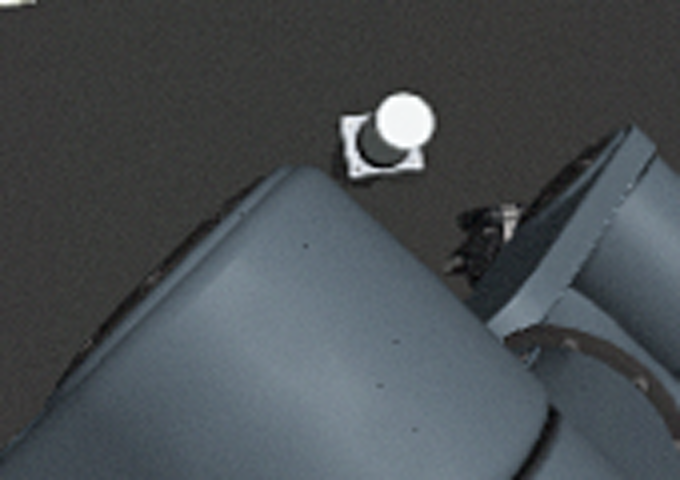

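The tally sits in the end compartment at (322,228) in the side crop. Next is the chamber at (127,170), which is clear of its neighbours.

```bash
python3 -m handwheel '[0.1,0,2,0,0,0,8.5,0.1,0,5.5,0,0,0,8.5,0.1,0,9,0,0,0,8.5,0.1,0,12.5,0,0,0,8.5,0.1,1,15.5,0,0,0,8.5,0.1,3,16.5,0,0,0,8.5,0.1,3,16.5,0,0,0,8.5,0.1,3,16.5,0,0,0,8.5,0.1,3,16.5,0,0,0,8.5]'; python3 go.py 0.647 -0.304 0.037 6
```

```text
t: 26.9
tcp_pos: [0.6437, -0.3027, 0.1246]
tool_rot: [0.525, -0.476, 0.473, -0.524]
force: [0.0, 0.1, -0.7]
finger_gap: 0.996
t 26.9 tcp [ 0.6437 -0.3027  0.1246] gap 8.5 F [ 0.   0.1 -0.7]
axes x,y,z cols
 [[ 0.101 -0.004  0.995]
 [-0.995  0.002  0.101]
 [-0.002 -1.    -0.003]]
shift cm [0.19 8.76 0.35] turn [ 0.003 -0.004 -0.002] |deg| 0.3
```

```bash
python3 -m handwheel '[0.1,1,0.1,0,0,0,8.5,0.1,2.5,0.1,0,0,0,8.5,0.1,4,0.1,0,0,0,8.5,0.1,5.5,0.1,0,0,0,8.5,0.1,7,0.1,0,0,0,8.5,0.1,8,0.1,0,0,0,8.5,0.1,8.6,0.1,0,0,0,8.5,0.1,8.6,0.1,0,0,0,8.5,0.1,8.6,0.1,0,0,0,8.5]'; python3 go.py 0.647 -0.304 0.037 6; python3 - <<'E'
from h import *
from station import manip
for n in("side",):
    d=manip.snapshot(n); 
    f=d["frame"][80:200,220:360]
    cv2.imwrite(f"pics/{n}11c.png",cv2.resize(f[:,:,::-1],None,fx=4,fy=4,interpolation=cv2.INTER_CUBIC))
E
```

```text
t: 27.65
tcp_pos: [0.6464, -0.3041, 0.0401]
tool_rot: [0.525, -0.474, 0.474, -0.525]
force: [0.2, 0.4, -0.4]
finger_gap: 0.998
t 27.65 tcp [ 0.6464 -0.3041  0.0401] gap 8.52 F [ 0.2  0.4 -0.4]
axes x,y,z cols
 [[ 0.101 -0.     0.995]
 [-0.995  0.     0.101]
 [-0.    -1.    -0.   ]]
shift cm [-0.    0.31  0.06] turn [ 0.    -0.004 -0.   ] |deg| 0.2
```

View pics/side11c.png

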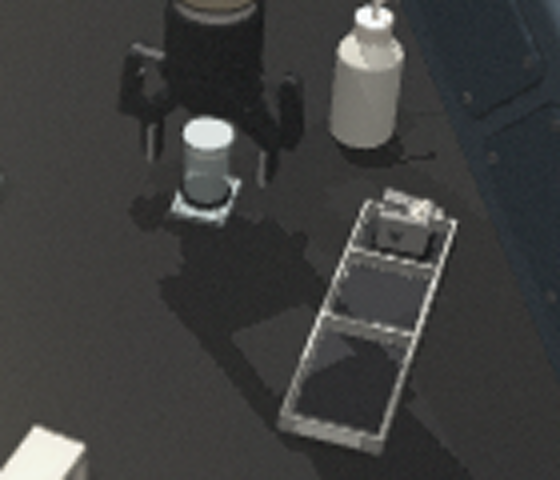

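The chamber (207,165) stands between the fingers, and the pads will close on the column below the lid. Gripping.

```bash
python3 -m handwheel '[0,0.2,0,0,0,0,6,0,0.2,0,0,0,0,5,0,0.2,0,0,0,0,4,0,0.2,0,0,0,0,2.8,0,0.2,0,0,0,0,2.8,0,0.2,0,0,0,0,2.8,0,0.2,0,0,0,0,2.8,0,0.2,0,0,0,0,2.8]' 40; python3 -m handwheel '[0,-1,0,0,0,0,2.8,0,-3,0,0,0,0,2.8,0,-5,0,0,0,0,2.8,0,-7,0,0,0,0,2.8,0,-9,0,0,0,0,2.8,0,-10.5,0,0,0,0,2.8,0,-11.5,0,0,0,0,2.8,0,-12,0,0,0,0,2.8,0,-12,0,0,0,0,2.8]'; python3 go.py 0.4731 -0.2479 0.16 5.8
```

```text
t: 28.37
tcp_pos: [0.6468, -0.3042, 0.0388]
tool_rot: [-0.524, 0.474, -0.475, 0.525]
force: [0.3, -0.0, 1.4]
finger_gap: 0.421
t: 29.12
tcp_pos: [0.6466, -0.3043, 0.1596]
tool_rot: [-0.525, 0.474, -0.475, 0.525]
force: [0.6, 0.6, -0.7]
finger_gap: 0.42
t 29.12 tcp [ 0.6466 -0.3043  0.1596] gap 3.59 F [ 0.6  0.6 -0.7]
axes x,y,z cols
 [[ 0.101  0.001  0.995]
 [-0.995 -0.001  0.101]
 [ 0.001 -1.     0.001]]
shift cm [ -7.36  -0.07 -16.7 ] turn [-0.001 -0.     0.001] |deg| 0.1
```

```bash
python3 -m handwheel '[-0.7,0,-1.5,0,0,0,2.8,-2,0,-4.5,0,0,0,2.8,-3.3,0,-7.5,0,0,0,2.8,-4.6,0,-10.5,0,0,0,2.8,-5.9,0,-13.5,0,0,0,2.8,-6.9,0,-15.7,0,0,0,2.8,-7.4,0,-16.7,0,0,0,2.8,-7.4,0,-16.7,0,0,0,2.8,-7.4,0,-16.7,0,0,0,2.8,-7.4,0,-16.7,0,0,0,2.8]'; python3 go.py 0.4731 -0.2479 0.053 5.8
```

```text
t: 29.95
tcp_pos: [0.4739, -0.2481, 0.1581]
tool_rot: [-0.525, 0.474, -0.475, 0.525]
force: [0.1, 0.1, -1.4]
finger_gap: 0.42
t 29.95 tcp [ 0.4739 -0.2481  0.1581] gap 3.58 F [ 0.1  0.1 -1.4]
axes x,y,z cols
 [[ 0.101  0.001  0.995]
 [-0.995 -0.001  0.101]
 [ 0.001 -1.     0.001]]
shift cm [-0.04 10.51 -0.09] turn [-0.001 -0.     0.001] |deg| 0.1
```

```bash
python3 -m handwheel '[0,1,0,0,0,0,2.8,0,3,0,0,0,0,2.8,0,5,0,0,0,0,2.8,0,7,0,0,0,0,2.8,0,8.5,0,0,0,0,2.8,0,9.5,0,0,0,0,2.8,0,10.3,0,0,0,0,2.8,0,10.3,0,0,0,0,2.8,0,10.3,0,0,0,0,2.8]'; python3 go.py 0.4731 -0.2479 0.043 5.8; python3 - <<'E'
from h import *
from station import manip
for n in("side",):
    d=manip.snapshot(n); 
    f=d["frame"][80:200,240:380]
    cv2.imwrite(f"pics/{n}12c.png",cv2.resize(f[:,:,::-1],None,fx=4,fy=4,interpolation=cv2.INTER_CUBIC))
E
```

```text
t: 30.7
tcp_pos: [0.4731, -0.2474, 0.055]
tool_rot: [-0.525, 0.474, -0.474, 0.525]
force: [0.0, -1.1, -0.7]
finger_gap: 0.419
t 30.7 tcp [ 0.4731 -0.2474  0.055 ] gap 3.58 F [ 0.  -1.1 -0.7]
axes x,y,z cols
 [[ 0.101 -0.     0.995]
 [-0.995  0.     0.101]
 [-0.    -1.    -0.   ]]
shift cm [ 0.05  1.2  -0.  ] turn [ 0. -0. -0.] |deg| 0.0
```

View pics/side12c.png

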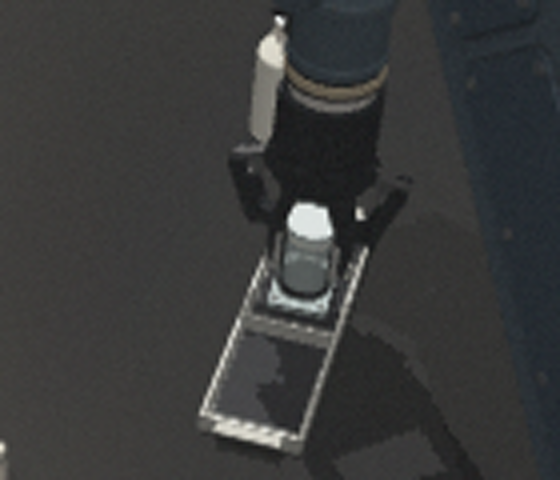

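The base plate (298,300) is inside the middle compartment and clear of the divider at (290,328). Lowering.

```bash
python3 -m handwheel '[0,0.2,0,0,0,0,2.8,0,0.4,0,0,0,0,2.8,0,0.6,0,0,0,0,2.8,0,0.8,0,0,0,0,2.8,0,0.9,0,0,0,0,2.8,0,1,0,0,0,0,2.8,0,1,0,0,0,0,2.8]'; for i in 1 2 3; do python3 -m handwheel '[0,0.05,0,0,0,0,2.8,0,0.1,0,0,0,0,2.8,0,0.1,0,0,0,0,2.8]';done
```

```text
t: 31.33
tcp_pos: [0.4727, -0.2472, 0.0451]
tool_rot: [0.525, -0.474, 0.474, -0.525]
force: [0.5, 1.2, -2.1]
finger_gap: 0.424
t: 31.58
tcp_pos: [0.4727, -0.2472, 0.0442]
tool_rot: [0.525, -0.474, 0.474, -0.525]
force: [-0.9, -0.0, -1.2]
finger_gap: 0.417
t: 31.83
tcp_pos: [0.4727, -0.2472, 0.0432]
tool_rot: [0.525, -0.474, 0.474, -0.525]
force: [0.9, -1.3, -0.7]
finger_gap: 0.419
t: 32.08
tcp_pos: [0.4729, -0.2473, 0.0426]
tool_rot: [-0.525, 0.474, -0.474, 0.525]
force: [-0.6, 0.8, 2.1]
finger_gap: 0.418
```

```bash
python3 -m handwheel '[0,0.05,0,0,0,0,2.8,0,0.1,0,0,0,0,2.8,0,0.1,0,0,0,0,2.8]'; python3 -m handwheel '[0,-0.1,0,0,0,0,4,0,-0.1,0,0,0,0,5,0,-0.1,0,0,0,0,6.5,0,-0.1,0,0,0,0,8.5,0,-0.1,0,0,0,0,8.5,0,-0.1,0,0,0,0,8.5]'; python3 -m handwheel '[0,-1,0,0,0,0,8.5,0,-3,0,0,0,0,8.5,0,-6,0,0,0,0,8.5,0,-9,0,0,0,0,8.5,0,-11,0,0,0,0,8.5,0,-12,0,0,0,0,8.5,0,-12,0,0,0,0,8.5]'; python3 go.py 0.623 0.0555 0.14 -0.5
python3 - <<'E'
from h import *
from station import manip
for n in("side","top"):
    d=manip.snapshot(n); np.savez(f"pics/{n}13.npz",**d)
    f=d["frame"][80:230,210:380] if n=="side" else d["frame"][130:250,200:370]
    cv2.imwrite(f"pics/{n}13c.png",cv2.resize(f[:,:,::-1],None,fx=4,fy=4,interpolation=cv2.INTER_CUBIC))
E
```

```text
t: 32.33
tcp_pos: [0.4731, -0.2473, 0.0425]
tool_rot: [-0.525, 0.474, -0.474, 0.525]
force: [-0.1, 0.9, 9.7]
finger_gap: 0.42
t: 32.83
tcp_pos: [0.4727, -0.2472, 0.0421]
tool_rot: [-0.525, 0.474, -0.474, 0.525]
force: [0.0, -0.3, 0.0]
finger_gap: 0.997
t: 33.42
tcp_pos: [0.474, -0.2481, 0.1651]
tool_rot: [-0.525, 0.472, -0.476, 0.525]
force: [-0.5, -0.2, -0.4]
finger_gap: 0.993
t 33.42 tcp [ 0.474  -0.2481  0.1651] gap 8.48 F [-0.5 -0.2 -0.4]
axes x,y,z cols
 [[ 0.101  0.004  0.995]
 [-0.995 -0.004  0.101]
 [ 0.004 -1.     0.004]]
shift cm [-28.71   2.46  17.88] turn [-0.004  0.11   0.004] |deg| 6.3
```

View pics/side13c.png

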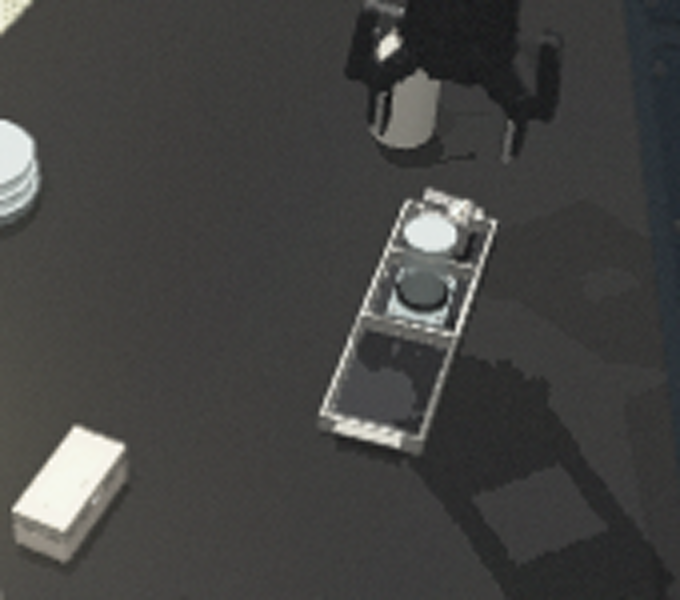

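The chamber stands in the middle compartment, ring near (422,285) and base clear of the walls. Last is the slide box.

```bash
python3 -m handwheel '[-1.8,0,1.1,0,0.012,0,8.5,-5,0,3.1,0,0.025,0,8.5,-8.2,0,5.1,0,0.037,0,8.5,-11.4,0,7.1,0,0.05,0,8.5,-14.6,0,9.1,0,0.06,0,8.5,-17.8,0,11.1,0,0.075,0,8.5,-21,0,13.1,0,0.085,0,8.5,-24.2,0,15.1,0,0.095,0,8.5,-27,1,16.9,0,0.11,0,8.5,-28.7,2.4,17.9,0,0.11,0,8.5]';python3 -m handwheel '[0,0,0,0,0,0,8.5,0,0,0,0,0,0,8.5,0,0,0,0,0,0,8.5]'; python3 go.py 0.623 0.0555 0.032 -0.5
```

```text
t: 34.35
tcp_pos: [0.6232, 0.0598, 0.137]
tool_rot: [0.498, -0.502, 0.502, -0.499]
force: [-0.8, -0.6, -0.0]
finger_gap: 0.997
t: 34.6
tcp_pos: [0.6207, 0.0559, 0.1367]
tool_rot: [-0.499, 0.503, -0.501, 0.497]
force: [0.4, 0.2, 0.1]
finger_gap: 0.994
t 34.6 tcp [0.6207 0.0559 0.1367] gap 8.49 F [0.4 0.2 0.1]
axes x,y,z cols
 [[-0.009 -0.004  1.   ]
 [-1.    -0.    -0.009]
 [ 0.    -1.    -0.004]]
shift cm [ 0.04 10.47  0.27] turn [ 0.004 -0.     0.   ] |deg| 0.2
```

```bash
python3 -m handwheel '[0,1,0.2,0,0,0,8.5,0,3,0.2,0,0,0,8.5,0,5,0.2,0,0,0,8.5,0,7,0.2,0,0,0,8.5,0,8.5,0.2,0,0,0,8.5,0,9.8,0.2,0,0,0,8.5,0,10.3,0.2,0,0,0,8.5,0,10.3,0.2,0,0,0,8.5,0,10.3,0.2,0,0,0,8.5]'; python3 go.py 0.623 0.0555 0.032 -0.5; python3 - <<'E'
from h import *
from station import manip
for n in("side",):
    d=manip.snapshot(n); 
    f=d["frame"][130:270,160:300]
    cv2.imwrite(f"pics/{n}14c.png",cv2.resize(f[:,:,::-1],None,fx=4,fy=4,interpolation=cv2.INTER_CUBIC))
E
```

```text
t: 35.35
tcp_pos: [0.6242, 0.0558, 0.0355]
tool_rot: [0.497, -0.502, 0.503, -0.498]
force: [-0.2, 0.6, 0.7]
finger_gap: 0.997
t 35.35 tcp [0.6242 0.0558 0.0355] gap 8.51 F [-0.2  0.6  0.7]
axes x,y,z cols
 [[-0.01  0.    1.  ]
 [-1.   -0.   -0.01]
 [ 0.   -1.    0.  ]]
shift cm [ 0.03  0.35 -0.12] turn [-0.    -0.001  0.   ] |deg| 0.1
```

View pics/side14c.png

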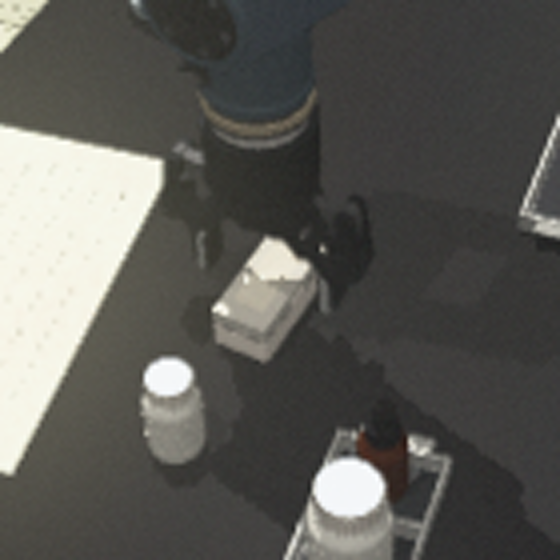

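The box (270,298) lies between the jaws at mid length. I'll drop 3 mm and grip.

```bash
python3 -m handwheel '[0,0.3,-0.1,0,0,0,7.5,0,0.3,-0.1,0,0,0,6,0,0.3,-0.1,0,0,0,5,0,0.3,-0.1,0,0,0,4,0,0.3,-0.1,0,0,0,3.4,0,0.3,-0.1,0,0,0,3.4,0,0.3,-0.1,0,0,0,3.4,0,0.3,-0.1,0,0,0,3.4,0,0.3,-0.1,0,0,0,3.4]' 50; python3 -m handwheel '[0,-1,0,0,0,0,3.4,0,-3,0,0,0,0,3.4,0,-5,0,0,0,0,3.4,0,-7,0,0,0,0,3.4,0,-9,0,0,0,0,3.4,0,-10.5,0,0,0,0,3.4,0,-11.5,0,0,0,0,3.4,0,-12,0,0,0,0,3.4,0,-12,0,0,0,0,3.4]'; python3 go.py 0.4634 -0.1524 0.155 5.8
```

```text
t: 36.15
tcp_pos: [0.6236, 0.0564, 0.0332]
tool_rot: [0.497, -0.502, 0.503, -0.498]
force: [-0.1, 0.4, 4.9]
finger_gap: 0.479
t: 36.9
tcp_pos: [0.6233, 0.0564, 0.1533]
tool_rot: [0.497, -0.502, 0.503, -0.498]
force: [0.3, -0.9, -1.2]
finger_gap: 0.482
t 36.9 tcp [0.6233 0.0564 0.1533] gap 4.11 F [ 0.3 -0.9 -1.2]
axes x,y,z cols
 [[-0.009  0.002  1.   ]
 [-1.    -0.    -0.009]
 [ 0.    -1.     0.002]]
shift cm [ 21.02  -0.19 -15.8 ] turn [-0.002 -0.11   0.   ] |deg| 6.3
```

```bash
python3 -m handwheel '[1.5,0,-1.1,0,-0.012,0,3.4,4.2,0,-3.2,0,-0.025,0,3.4,7,0,-5.3,0,-0.037,0,3.4,9.8,0,-7.4,0,-0.05,0,3.4,12.6,0,-9.5,0,-0.065,0,3.4,15.4,0,-11.6,0,-0.08,0,3.4,18,0,-13.5,0,-0.09,0,3.4,20,0,-15,0,-0.1,0,3.4,21,0,-15.8,0,-0.11,0,3.4,21,0,-15.8,0,-0.11,0,3.4]';python3 -m handwheel '[0,0,0,0,0,0,3.4,0,0,0,0,0,0,3.4,0,0,0,0,0,0,3.4]'; python3 go.py 0.4634 -0.1524 0.05 5.8
```

```text
t: 37.73
tcp_pos: [0.4607, -0.1537, 0.1513]
tool_rot: [0.524, -0.476, 0.474, -0.523]
force: [0.8, -0.6, -1.4]
finger_gap: 0.479
t: 37.98
tcp_pos: [0.4634, -0.1515, 0.152]
tool_rot: [-0.525, 0.474, -0.474, 0.525]
force: [0.0, 0.5, -0.7]
finger_gap: 0.479
t 37.98 tcp [ 0.4634 -0.1515  0.152 ] gap 4.09 F [ 0.   0.5 -0.7]
axes x,y,z cols
 [[ 0.102 -0.     0.995]
 [-0.995  0.     0.102]
 [-0.    -1.    -0.   ]]
shift cm [ 1.00e-01  1.02e+01 -1.00e-02] turn [ 0.     0.001 -0.   ] |deg| 0.1
```

```bash
python3 -m handwheel '[0.1,1,0,0,0,0,3.4,0.1,3,0,0,0,0,3.4,0.1,5,0,0,0,0,3.4,0.1,7,0,0,0,0,3.4,0.1,8.5,0,0,0,0,3.4,0.1,9.5,0,0,0,0,3.4,0.1,10,0,0,0,0,3.4,0.1,10,0,0,0,0,3.4,0.1,10,0,0,0,0,3.4]'; python3 go.py 0.4634 -0.1524 0.037 5.8; python3 - <<'E'
from h import *
from station import manip
for n in("side","top"):
    d=manip.snapshot(n); 
    f=d["frame"][100:220,260:380]  if n=="side" else d["frame"][160:260,270:400]
    cv2.imwrite(f"pics/{n}15c.png",cv2.resize(f[:,:,::-1],None,fx=4,fy=4,interpolation=cv2.INTER_CUBIC))
E
```

```text
t: 38.73
tcp_pos: [0.4635, -0.1531, 0.0525]
tool_rot: [-0.525, 0.474, -0.474, 0.525]
force: [0.3, -0.3, -0.2]
finger_gap: 0.479
t 38.73 tcp [ 0.4635 -0.1531  0.0525] gap 4.09 F [ 0.3 -0.3 -0.2]
axes x,y,z cols
 [[ 0.101  0.     0.995]
 [-0.995 -0.     0.101]
 [ 0.    -1.     0.   ]]
shift cm [-0.07  1.55 -0.01] turn [-0.  0.  0.] |deg| 0.0
```

View pics/side15c.png

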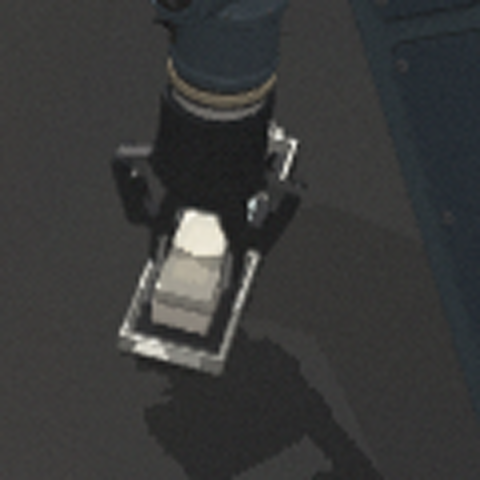

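The box hangs over the longest compartment with its near end at (182,325), inside the end wall at (175,345). Lowering.

```bash
python3 -m handwheel '[0,0.2,0,0,0,0,3.4,0,0.4,0,0,0,0,3.4,0,0.6,0,0,0,0,3.4,0,0.8,0,0,0,0,3.4,0,1,0,0,0,0,3.4,0,1.2,0,0,0,0,3.4,0,1.3,0,0,0,0,3.4,0,1.3,0,0,0,0,3.4]'; for i in 1 2 3; do python3 -m handwheel '[0,0.05,0,0,0,0,3.4,0,0.1,0,0,0,0,3.4,0,0.1,0,0,0,0,3.4]';done
```

```text
t: 39.5
tcp_pos: [0.4629, -0.1531, 0.039]
tool_rot: [0.525, -0.474, 0.474, -0.525]
force: [0.2, -0.3, -0.6]
finger_gap: 0.478
t: 39.75
tcp_pos: [0.4631, -0.1532, 0.0383]
tool_rot: [-0.525, 0.474, -0.474, 0.525]
force: [-0.3, 0.2, -1.4]
finger_gap: 0.482
t: 40.0
tcp_pos: [0.4631, -0.1532, 0.0373]
tool_rot: [0.525, -0.474, 0.474, -0.525]
force: [-0.4, 0.9, -0.7]
finger_gap: 0.479
t: 40.25
tcp_pos: [0.4631, -0.1532, 0.0372]
tool_rot: [-0.525, 0.474, -0.474, 0.525]
force: [-2.7, 0.9, 6.5]
finger_gap: 0.481
```

On the floor. I'll release, rise and back away to +x-free space for a clear view.

```bash
python3 -m handwheel '[0,0,0,0,0,0,4.8,0,0,0,0,0,0,6,0,0,0,0,0,0,7.5,0,0,0,0,0,0,8.5,0,0,0,0,0,0,8.5,0,0,0,0,0,0,8.5]'; python3 -m handwheel '[0,-1,0,0,0,0,8.5,0,-3,0,0,0,0,8.5,0,-6,0,0,0,0,8.5,0,-9,0,0,0,0,8.5,0,-13,0,0,0,0,8.5,0,-17,0,0,0,0,8.5,0,-20,0,0,0,0,8.5,0,-20,0,0,0,0,8.5]'; python3 go.py 0.43 0.02 0.25 0
python3 - <<'E'
from h import *
from station import manip
for n in("side","top"):
    d=manip.snapshot(n); np.savez(f"pics/{n}16.npz",**d)
    cv2.imwrite(f"pics/{n}16.png",d["frame"][:,:,::-1])
E
```

```text
t: 40.75
tcp_pos: [0.4631, -0.1532, 0.0362]
tool_rot: [0.525, -0.474, 0.474, -0.525]
force: [0.2, 0.9, -0.6]
finger_gap: 0.994
t: 41.42
tcp_pos: [0.4663, -0.1549, 0.2431]
tool_rot: [-0.524, 0.469, -0.479, 0.526]
force: [1.6, 0.2, 0.2]
finger_gap: 0.993
t 41.42 tcp [ 0.4663 -0.1549  0.2431] gap 8.48 F [1.6 0.2 0.2]
axes x,y,z cols
 [[ 0.101  0.012  0.995]
 [-0.995 -0.007  0.101]
 [ 0.009 -1.     0.011]]
shift cm [-17.76  -0.86  -1.83] turn [-0.012  0.101  0.008] |deg| 5.9
```

View pics/side16.png

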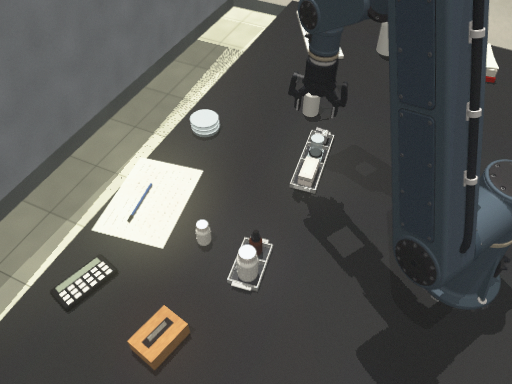

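View pics/top16.png

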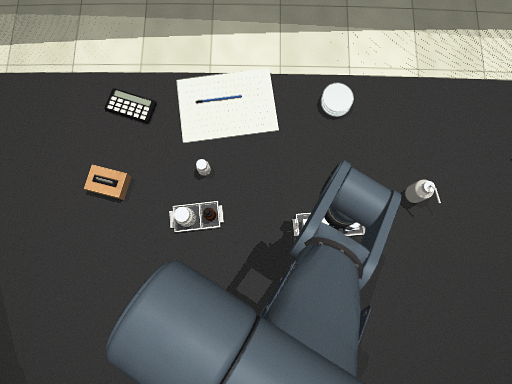

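All five stand in the trays, and the small bottle (203,168), wash bottle and tissue box are in place. The arm hides the long tray from above, so I'll move it aside to verify.

```bash
python3 -m handwheel '[-2,0,0,0,0,0,8.5,-5,0,0,0,0,0,8.5,-8,0,0,0,0,0,8.5,-11,0,0,0,0,0,8.5,-14,0,0,0,0,0,8.5,-17,0,0,0,0,0,8.5,-19,0,0,0,0,0,8.5,-20,0,0,0,0,0,8.5,-20,0,0,0,0,0,8.5,-20,0,0,0,0,0,8.5]'
python3 - <<'E'
from h import *
from station import manip
D={}
for n in("side","top"):
    d=manip.snapshot(n); np.savez(f"pics/{n}17.npz",**d); D[n]=d
    cv2.imwrite(f"pics/{n}17.png",d["frame"][:,:,::-1])
T=dict(field=(np.array([.4847,.1986]),7.2),count=(np.array([.4705,-.222]),5.8))
O=dict(sample=("field",0,.027,.098,.03),dropper=("field",0,-.038,.092,.012),slide=("count",0,.070,.040,.05),chamber=("count",0,-.026,.075,.03),tally=("count",0,-.096,.042,.03))
for n,d in D.items():
    P=cloud(d)
    for k,(t,lx,ly,h,r) in O.items():
        c,a=T[t]; a=np.radians(a); R=np.array([[np.cos(a),-np.sin(a)],[np.sin(a),np.cos(a)]])
        L=(P[...,:2]-c)@R
        m=(np.hypot(L[...,0]-lx,L[...,1]-ly)<r)&(abs(P[...,2]-h)<.006)
        if m.sum()<5: print(n,k,"hidden",m.sum());continue
        l=L[m]; print(n,k,m.sum(),"local mm",(np.mean(l,0)*1000).round(1),"mid",((l.min(0)+l.max(0))*500).round(1),"top z",np.median(P[m][:,2]).round(4),"exp",h)
    for k,(x,y,z) in dict(small=(.628,.182,.07),wash=(.555,-.45,.14),tissue=(.58,.463,.045)).items():
        m=(np.hypot(P[...,0]-x,P[...,1]-y)<.07)&(abs(P[...,2]-z)<.008); print(n,k,m.sum(),P[m].mean(0).round(4), end=" before ")
        Q=cloud(load(n+"0")); m=(np.hypot(Q[...,0]-x,Q[...,1]-y)<.07)&(abs(Q[...,2]-z)<.008); print(Q[m].mean(0).round(4))
E
```

```text
t: 42.35
tcp_pos: [0.4425, 0.0456, 0.2355]
tool_rot: [0.525, -0.474, 0.473, -0.524]
force: [0.5, 0.3, 1.1]
finger_gap: 0.991
side sample 228 local mm [-1.4 29.7] mid [-0.6 28.2] top z 0.0981 exp 0.098
side dropper 20 local mm [ -0.3 -39.3] mid [ -0.4 -39.9] top z 0.0902 exp 0.092
side slide 249 local mm [ 1.3 76.6] mid [-1.5 69.5] top z 0.0403 exp 0.04
side chamber 17 local mm [ -4.2 -31.7] mid [ -4.5 -27. ] top z 0.075 exp 0.075
side tally 59 local mm [ -5.3 -97.7] mid [ -2.4 -98. ] top z 0.0426 exp 0.042
side small 110 [0.6273 0.1839 0.0694] before [0.6272 0.1839 0.0694]
side wash 0 [nan nan nan] before [ 0.5491 -0.4594  0.1363]
side tissue 1720 [0.579  0.4663 0.0455] before [0.579  0.4664 0.0456]
top sample 187 local mm [-0.4 27.1] mid [-0.5 27.3] top z 0.0986 exp 0.098
top dropper hidden 0
top slide 453 local mm [-1.6 66.5] mid [-1.3 66.1] top z 0.0405 exp 0.04
top chamber 168 local mm [ -0.6 -27.5] mid [ -0.2 -27.6] top z 0.0752 exp 0.075
top tally 127 local mm [ -3.  -96.5] mid [ -0.1 -98.1] top z 0.0424 exp 0.042
top small 94 [0.6282 0.1806 0.0705] before [0.6282 0.1803 0.0703]
top wash 18 [ 0.5515 -0.4577  0.1377] before [ 0.5517 -0.4579  0.1373]
top tissue 955 [0.5805 0.4623 0.0457] before [0.5806 0.4623 0.0457]<stdin>:18: RuntimeWarning: Mean of empty slice.
  ret = um.true_divide(
```

View pics/top17.png

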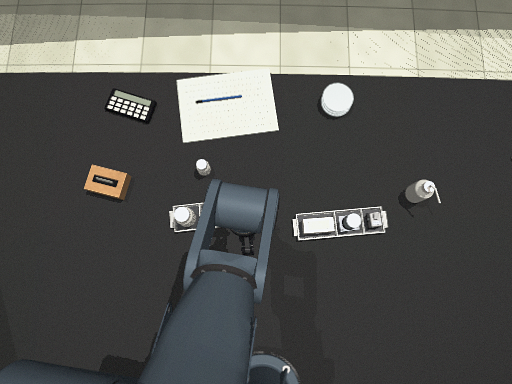

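View pics/side17.png

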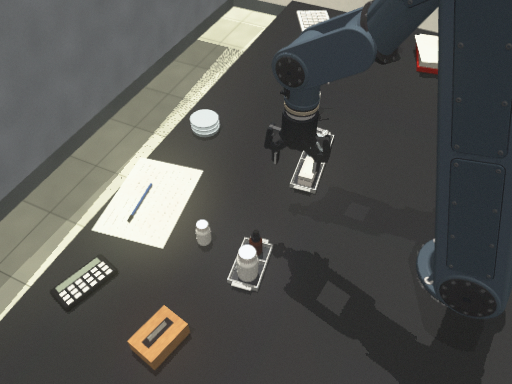

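The top view shows the long tray filled: box (318,226), chamber (352,221), tally (374,220). All centres are within limits and the heights match the compartment floors. Handing in.

```bash
python3 -m handwheel '[0,0,0,0,0,0,8.5,0,0,0,0,0,0,8.5,0,0,0,0,0,0,8.5,0,0,0,0,0,0,8.5]'; python3 -c "
from station import manip
print(manip.sign_off())"
```

```text
t: 42.78
tcp_pos: [0.4431, 0.0452, 0.2363]
tool_rot: [-0.524, 0.474, -0.474, 0.524]
force: [0.6, 0.1, 0.9]
finger_gap: 0.993
the job is handed in; nothing more can be done
None
```

Both kits are made up, and I handed the job in at about 43 s of the 131 s allowed. All five things were placed upright in their own compartments and released with the gripper open. Each was lowered until the wrist force rose on the tray floor.

- **Positions:** in the last pictures every centre was within about 5 mm of its compartment's centre, and all were inside the limits. Most top heights were within 1 mm of what they should be on the floor.
- **Things that stay:** the small bottle and tissue box had not moved, to within about 0.5 mm. The wash bottle had not moved either, seen from the top view only.
- **Weaker checks:** in the final pictures the arm hid the dropper from the top camera, so its position rests on the side view, where its top read 2 mm low at the rubber bulb. The slide box read y = 66 mm from above and about 70 mm from the side against a target of 70 mm; either is within limits. The arm also partly hid the chamber from the side camera, so its position rests mainly on the top view.

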